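# Load a bearing block into the drilling nest and pin it

### The arm

A 7-joint arm with a two-finger parallel gripper is mounted at the origin on a cart in front of the work surface, level with it; the furniture and walls round the work are solid. World frame = base frame: x ahead of the robot, y to its left, z up, the work surface at z = 0. Lengths are in m, angles in rad, forces in N, time in s.
With the tool pointing down it reaches from about 0.4 to 0.875 m from the base axis. Payload 6.5 kg.
Tool frame: the origin (TCP) lies midway between the tips of the shut fingers; the grasp point (between the pads) lies 19 mm behind it (bot.hold_point_z is the distance from the TCP to the grasp point, in m); z points along the fingers, x is the direction in which the jaws open and shut, and the axes are right-handed (so a half turn about z gives the same grasp; the last joint's range is limited). The gripper opens to 85 mm and grips with 20 to 120 N. Pads are 22 mm wide; open, the fingers measure 114 mm over their backs; the gripper's body (76 mm by 85 mm) begins 54 mm behind the grasp point. The pads swing forward as they close: fully open they stand 13 mm farther back than shut.
Start: joints at [-1.398, 0.536, -0.004, 1.538, 0.003, 1.067, -0.071], TCP at [0.154, 0.632, 0.192] pointing down, gripper open.
Joint ranges: [-2.7, 2.7], [-0.37, 2.16], [-1.27, 1.26], [0.24, 2.4], [-1.31, 4.45], [0.19, 1.91], [-2.76, 2.76]. Speed limits (rad/s): [2.39, 2.39, 3.14, 3.14, 3.14, 3.14, 3.14].

### API

Orientations are given as a unit quaternion [x, y, z, w].
In Python, from workcell import bot, viewer, spotter gives the robot as it stands. The module is installed in compiled form; this text tells all that it offers.
- The arm moves only by the shell command python3 -m pendant 'ROWS' [FORCE]. ROWS is JSON, a list of rows, each a list of 3 entries, a list of its own where there are three numbers: the shift along the tool's x, y, z in cm, then the turn, a rotation vector about the tool's x, y, z in rad, then the opening, from 0 (shut) to 1 (fully open). In form: [[[x, y, z], [wx, wy, wz], fingers], ...]. A call has exactly 8 rows; each row is the pose to reach, as a shift and turn from the pose measured when the call began, along the tool's axes at that moment; what a row does not reach only later rows make up. A row lasts 1/12 s, in which the tool goes at most 41.7 mm and 7.16 degrees, less where a joint would pass 70% of its speed; a pose out of reach is approached as far as the arm can. A call with a gripper value outside its range is refused whole. The fingers move at their own pace and stop on an object; FORCE is the grip in N (left out, the last holds). Time passes only in rows, so rows that repeat a pose let the fingers close, or fill a call up. It gives the time, the measured TCP pose, the force and the opening at its end, in the units of the state.
- bot.get_obs(): the state, without advancing time (a new reading comes with each control period).
- viewer.camera(name): name is "scene" or "top" or "wrist"; returns the picture (480x640x3 uint8, red, green, blue); there is no depth.
- viewer.get_calibration(name): a dict with "fov_y" (degrees; the focal length in pixels is half the picture's height over the tangent of half this angle, whatever the lens; pixels are square), "cx", "cy" (the principal point, pixels), "R" (3x3) and "t" (3): a world point X has camera coordinates R X + t. Camera axes: x right, y down, z forward; pixel columns grow to the right and rows downward; lengths in m; the calibration is good to about 2 mm. A picture is of the moment at which its call begins: read the wrist's pose just before it. get_calibration takes no time and is no camera call; for the wrist camera it gives the pose at the moment of the call.
- bot.sign_off(): hands the job in, once; it reports no verdict.
Trained networks look in the newest picture that a camera, given by its name, has taken for a name from the list of things; names that differ only in an ending like _2 or _b are one class to them, and where a whole thing is asked for, a point or a joint stands for the part that bears it (a point fixed in the world has none). Each returns a list of dicts, best first, with "conf" (0 to 1); they miss things now and then, are a little off and sometimes report something else, mostly with a low value. They report only what shows in the picture. A call takes as long as a camera call.
- spotter.boxes_of(camera, name): "uv" ([column, row] in pixels, amid what is visible of it).
- spotter.trace(camera, name): "mask" (480x640 bool, what is visible of it) and "uv" ([column, row] in pixels, amid what is visible of it).
- spotter.spot_point(camera, name): "uv" ([column, row] in pixels: a listed point, or the origin of a listed thing).
The state is a dict: "time": time; "joints": joint angles; "qd": joint speeds; "effort": joint torques, N m; "tcp_pos": TCP position; "tool_rot": TCP orientation; "force": force on the tool from outside, world axes, zero at the start; "torque": the same for the moment, N m; "opening": finger opening in m.
Only numpy, scipy, OpenCV 4.12 (cv2) and the standard library are available. Lean on these libraries where they do the work, as an engineer would, in place of code of your own. Each camera call takes 0.05 s, during which the arm holds its last target.

### The job

Load the drilling nest: lift the T-shaped bearing block out of the feed tray, where only its two ends can be reached, set it down flat on the open bench and let go, then take it again by its long sides, seat it fully home, flat and square, in the nest's T-shaped pocket and let go. Then put the locating pin (the one with the wide head) down through the block's bore into the nest until its head rests on the block. Leave the slim pin in its stand and do not disturb the flange, the nylon spacer stack and the bracket lying about.

Things in the scene. Friction and masses are not known exactly. Their poses are not given: they have to be found in the camera images.
- bearing_block: T-shaped aluminium bearing block, loose, 200 g. 28 mm high. Its body is 48 mm (x) by 46 mm (y); a tongue 28 mm wide sticks out 14 mm at its -x end (overall x from -38 to +24 mm). A vertical through bore of 20 mm diameter is on the origin. Origin: underside, on the bore axis. z up.
- feed_tray: Fixed grey plastic tray holding the block, x along x. Floor 4 mm thick, x from -52 to +38 mm. A rail along each long side (parallel to x): inner faces 52 mm apart, 4 mm thick, tops 34 mm above the bench. The -x and +x ends are open, so the block can be gripped only across its ends (62 mm). Origin: on the bench below the block's nominal origin.
- nest: Fixed steel drilling nest, origin on the bench on its bore axis. Base 124 x 92 x 12 mm; T-shaped pocket between 8 mm thick walls, tops 24 mm above the bench, bevelled 3 mm at the mouth. A tall end stop (top 48 mm) at the pocket's +x end leaves no room for a finger; the seated block stands 16 mm above the walls, free at both y sides. Corner screw heads: top 17 mm.
- pocket (a point): Point on the pocket's floor, 12 mm above the bench, on the axis of the nest's vertical bore (20 mm diameter, through the 12 mm base). Axes as the nest's: the pocket's tongue lies toward -x, the end stop at +x. The pocket has 1.5 mm clearance all round the block; a seated block has its origin here and its x along this x.
- pin_stand: Fixed dark wooden block 44 x 104 mm, 40 mm high, with two vertical holes (18.5 mm) at y = -25 and +25 mm, each holding a pin upright. Origin: centre of underside.
- locating_pin: Steel pin to be used, 110 g, the one with the WIDE head: shank 16 mm diameter, 38 mm long, tapered tip; knurled head on top 26 mm diameter, 24 mm high (62 mm in all). Starts upright in one hole of the stand, head resting on the stand's top. Origin: tip of the shank, z up to the head. Fully home, its tip is 10 mm below the pocket floor.
- slim_pin: Similar steel pin with a NARROW head (18 mm diameter, shank 14 mm), 62 mm long in all, in the other hole of the stand; not to be used. Origin: tip of the shank.
- flange: Bystander: round metal flange, 64 mm diameter, 24 mm high, loose. Origin: centre of underside.
- spacer_stack: Bystander: stack of nylon spacers (white, black, white), 25 mm diameter, 30 mm high, loose. Origin: centre of underside.
- angle_bracket: Bystander: bent steel bracket 55 x 42 x 50 mm, loose. Origin: centre of underside.

How it is judged:
On the way, in this order (a step that is already met when the one before it is completed fails the run):
1. the block lies flat on the open bench, out of the tray and not in the nest, and is let go (height (world z) of bearing_block below 0.0025 m and angle between bearing_block's own z axis and vertical below 0.05 rad and contact force between the fingers and bearing_block below 0.1 N and linear speed of bearing_block below 0.02 m/s), for 0.1 s.
2. the block sits fully home, flat and square in the pocket, let go (horizontal distance between bearing_block and pocket below 0.0035 m and z of bearing_block in the frame of pocket below 0.0015 m and angle between the x axis of bearing_block and the x axis of pocket, either way round below 0.07 rad and angle between bearing_block's own z axis and vertical below 0.04 rad and contact force between the fingers and bearing_block below 0.1 N), for 0.1 s.
At the end, for the whole second after the job is handed in: Block in the pocket: within 3.5 mm sideways, 1.5 mm in height, 0.07 rad in yaw, tilt under 0.04 rad. Locating pin in the bore: within 5 mm of its axis, tip at least 8.5 mm below the pocket floor, tilt under 0.06 rad. Both at rest (10 mm/s). Slim pin upright in its stand, moved under 10 mm (horizontal distance between bearing_block and pocket below 0.0035 m and z of bearing_block in the frame of pocket below 0.0015 m and angle between the x axis of bearing_block and the x axis of pocket, either way round below 0.07 rad and angle between bearing_block's own z axis and vertical below 0.04 rad and horizontal distance between locating_pin and pocket below 0.005 m and z of locating_pin in the frame of pocket below -0.0085 m and angle between locating_pin's own z axis and vertical below 0.06 rad and linear speed of each of bearing_block, locating_pin below 0.01 m/s and distance of slim_pin from where it was at the start of the episode below 0.01 m and angle between slim_pin's own z axis and vertical below 0.3 rad); the robot touches nothing.
It fails at once if the flange, the spacer stack or the bracket is moved more than 20 mm (distance of any of flange, spacer_stack, angle_bracket from where it was at the start of the episode above 0.02 m).
It fails at once if the slim pin is taken out of its stand (moved more than 30 mm) (distance of slim_pin from where it was at the start of the episode above 0.03 m).
It also fails if it takes over 64 s, if anything falls off the work surface, if the arm or the gripper's body presses on something with over 40 N, if the wrist force passes 120 N, or if a joint passes its speed limit or range.

## Working session

There is one attempt and no reset: what is moved stays moved. The work goes in short steps, Python scripts to look and compute and a shell command to move; the robot and the scene stay as the last step left them, time stands still between calls to the robot, and variables do not carry over. Pictures are saved under pics/ and viewed, and the job is handed in when it is done.

```bash
mkdir -p pics
python3 - <<'E'
from workcell import bot, viewer, spotter
import cv2
print(bot.get_obs())
for c in ["scene","top","wrist"]:
    im=viewer.camera(c); cv2.imwrite(f"pics/{c}0.png",im[:,:,::-1])
    k=viewer.get_calibration(c); print(c,k)
E
```

```text
{'time': 0.0, 'joints': array([-1.39819898,  0.53719735, -0.00445386,  1.53888404,  0.00260705,
        1.06733712, -0.07121055]), 'qd': array([-3.14914361e-05,  8.24368756e-04, -1.51515617e-03,  8.76458147e-04,
       -3.44167297e-04, -2.93989224e-04,  1.18951886e-03]), 'effort': array([-2.48764845e-04, -5.83406532e+01,  1.04856949e+00, -2.59102643e+01,
        1.23545420e-02,  9.77957068e-03,  2.63250934e-05]), 'tcp_pos': array([0.15359286, 0.63084518, 0.19158858]), 'tool_rot': array([ 7.86275253e-01,  6.17875714e-01, -6.73007525e-04,  6.12548664e-04]), 'force': array([-0.04370594,  0.48918949, -0.11970312]), 'torque': array([-0.02804953,  0.01132909, -0.01641826]), 'opening': 0.08546865341281126}
scene {'fov_y': 50.008815408063384, 'cx': 320.80328290182933, 'cy': 243.46176885004965, 'R': array([[ 0.84997797, -0.52629689, -0.02343134],
       [-0.31267091, -0.46817322, -0.82646883],
       [ 0.42399805,  0.7098066 , -0.56249466]]), 't': array([-0.44495056,  0.25328268,  0.60905695])}
top {'fov_y': 56.76251390180485, 'cx': 322.9442327047819, 'cy': 245.55723381697567, 'R': array([[ 0.01899344, -0.9997572 ,  0.01117078],
       [-0.99172646, -0.02025723, -0.12676067],
       [ 0.12695618, -0.00867074, -0.99187043]]), 't': array([0.02544957, 0.54566183, 0.9763775 ])}
wrist {'fov_y': 58.615727970258135, 'cx': 317.8179785539439, 'cy': 240.6279694166835, 'R': array([[ 0.23688347,  0.9715375 , -0.00105076],
       [ 0.93779707, -0.22837394,  0.26149954],
       [ 0.25381664, -0.06293032, -0.96520303]]), 't': array([-0.64957853, -0.0331725 ,  0.37806302])}
```

View pics/scene0.png

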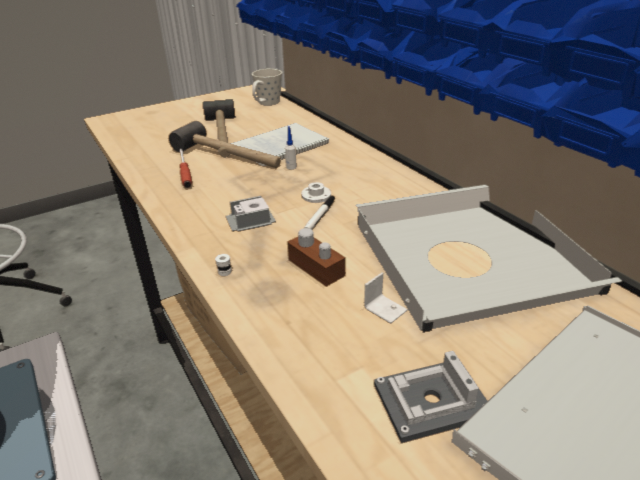

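View pics/top0.png

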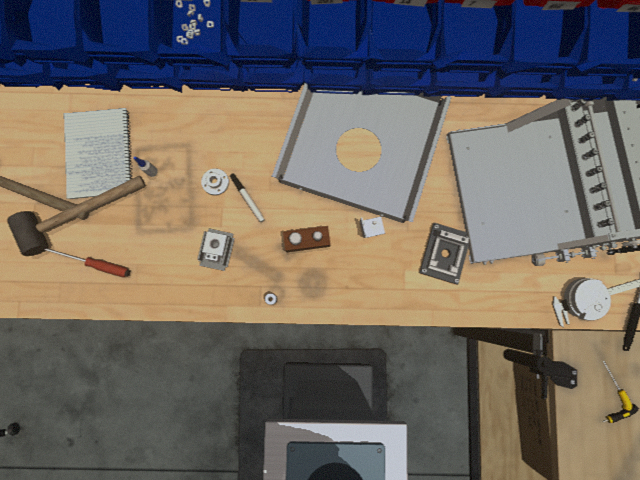

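View pics/wrist0.png

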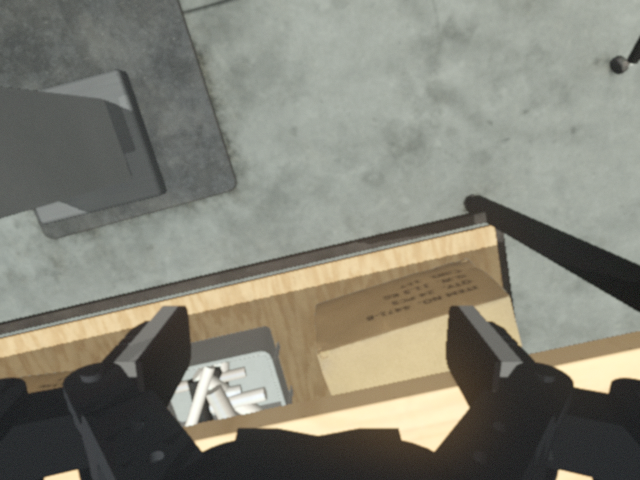

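The scene view shows, left to right: the tray with the block (~250,212), the flange (316,192), the spacers (224,264), the brown stand (316,258), the bracket (382,300) and the nest (432,395). In the top view the block is near (215,245), the stand (305,238) and the nest (444,252). The arm hides nothing in either.

```bash
cat > h.py <<'E'
from workcell import bot, viewer, spotter
import numpy as np, cv2
from scipy.spatial.transform import Rotation as R
def K(c):
    k=viewer.get_calibration(c); f=240/np.tan(np.radians(k["fov_y"])/2)
    return f,k["cx"],k["cy"],np.array(k["R"]),np.array(k["t"])
def p2w(c,uv,z,k=None):
    f,cx,cy,Rm,t=k or K(c)
    uv=np.atleast_2d(np.asarray(uv,float))
    d=np.c_[(uv[:,0]-cx)/f,(uv[:,1]-cy)/f,np.ones(len(uv))]@Rm
    o=-Rm.T@t
    s=(z-o[2])/d[:,2]
    return o+d*s[:,None]
def w2p(c,X,k=None):
    f,cx,cy,Rm,t=k or K(c)
    X=np.atleast_2d(X)@Rm.T+t
    return np.c_[f*X[:,0]/X[:,2]+cx,f*X[:,1]/X[:,2]+cy]
def tcp():
    o=bot.get_obs(); return np.array(o["tcp_pos"]),R.from_quat(o["tool_rot"]),o
def fit_mask(c,mask,pts3,edges):pass
def goal(pos,yaw):
    """shift(cm) & rotvec in tool axes to get TCP at pos pointing straight down, tool x along yaw (mod pi, nearest)"""
    p,r,o=tcp()
    best=None
    for a in (yaw,yaw+np.pi):
        x=np.array([np.cos(a),np.sin(a),0]); z=np.array([0,0,-1.]); y=np.cross(z,x)
        g=R.from_matrix(np.c_[x,y,z]); rv=(r.inv()*g).as_rotvec()
        if best is None or np.linalg.norm(rv)<np.linalg.norm(best): best=rv
    sh=r.inv().apply(np.asarray(pos)-p)*100
    xx=r.as_matrix()[:,0]
    print("t%.2f tcp"%o["time"],p.round(4),"yaw %.4f"%np.arctan2(xx[1],xx[0]),"open %.4f"%o["opening"],"j",np.round(o["joints"],2))
    print("shift cm",sh.round(2),"turn",best.round(4),"dist mm",np.linalg.norm(sh)*10)
E
python3 - <<'E'
from h import *
z={"bearing_block":0.004,"feed_tray":0,"nest":0,"pocket":0.012,"pin_stand":0,"locating_pin":0.002,"slim_pin":0.002,"flange":0,"spacer_stack":0,"angle_bracket":0}
for c in ["top","scene"]:
    im=viewer.camera(c)
    for n in z:
        for fn in ("spot_point",):
            r=getattr(spotter,fn)(c,n)[:2]
            for q in r: print(c,n,fn,"%.2f"%q["conf"],np.round(q["uv"],1),p2w(c,q["uv"],z[n])[0].round(4))
print(p2w("top",[[300,325],[300,90]],0))
print(bot.get_obs()["time"])
E
```

```text
top bearing_block spot_point 0.84 [216.2 246.2] [0.5424 0.2855 0.004 ]
top bearing_block spot_point 0.60 [318.8 237.7] [0.5674 0.046  0.004 ]
top feed_tray spot_point 0.74 [217.8 244.7] [0.5465 0.2828 0.    ]
top nest spot_point 0.78 [443.8 252.8] [ 0.5381 -0.2492  0.    ]
top pocket spot_point 0.90 [445.7 252.3] [ 0.538  -0.2503  0.012 ]
top pocket spot_point 0.16 [218.  245.3] [0.5436 0.2796 0.012 ]
top pin_stand spot_point 0.86 [304.1 237.8] [0.567  0.0807 0.    ]
top locating_pin spot_point 0.55 [295.4 239. ] [0.5635 0.101  0.002 ]
top slim_pin spot_point 0.49 [319.6 238. ] [0.567  0.0441 0.002 ]
top flange spot_point 0.68 [216.4 182.6] [0.696  0.2935 0.    ]
top spacer_stack spot_point 0.47 [273.9 298.9] [0.4226 0.1471 0.    ]
top angle_bracket spot_point 0.86 [371.8 229.5] [ 0.5902 -0.0791  0.    ]
scene bearing_block spot_point 0.70 [254.7 219.3] [0.5393 0.2773 0.004 ]
scene feed_tray spot_point 0.97 [252.6 218.9] [0.5389 0.2872 0.    ]
scene nest spot_point 0.60 [429.7 403.7] [ 0.5317 -0.2507  0.    ]
scene nest spot_point 0.47 [384.2 308.5] [ 0.5946 -0.0744  0.    ]
scene pocket spot_point 0.64 [433.5 397.1] [ 0.5352 -0.2522  0.012 ]
scene pin_stand spot_point 0.97 [315.  267.5] [0.5595 0.0774 0.    ]
scene flange spot_point 0.71 [317.4 197.9] [0.6929 0.2876 0.    ]
scene spacer_stack spot_point 0.66 [222.6 269.4] [0.4213 0.1624 0.    ]
scene angle_bracket spot_point 0.69 [386.4 308.5] [ 0.5975 -0.0762  0.    ]
[[0.3642001  0.08516844 0.        ]
 [0.93452749 0.0997378  0.        ]]
1.25
```

Run:
```python
import cv2,numpy as np
t=cv2.imread("pics/top0.png"); 
a=cv2.resize(t[215:280,185:250],(390,390),interpolation=cv2.INTER_CUBIC)
b=cv2.resize(t[215:290,410:485],(400,400),interpolation=cv2.INTER_CUBIC)[:390]
cv2.imwrite("pics/ztop.png",np.hstack([a,b]))
t=cv2.imread("pics/scene0.png"); 
a=cv2.resize(t[180:240,215:290],(400,320),interpolation=cv2.INTER_CUBIC)
b=cv2.resize(t[345:445,365:490],(400,320),interpolation=cv2.INTER_CUBIC)
cv2.imwrite("pics/zscene.png",np.hstack([a,b]))
```

```text
(no output)
```

View pics/ztop.png

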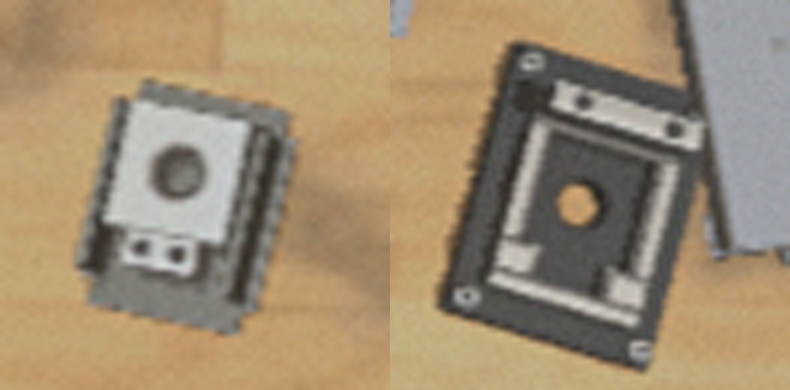

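View pics/zscene.png

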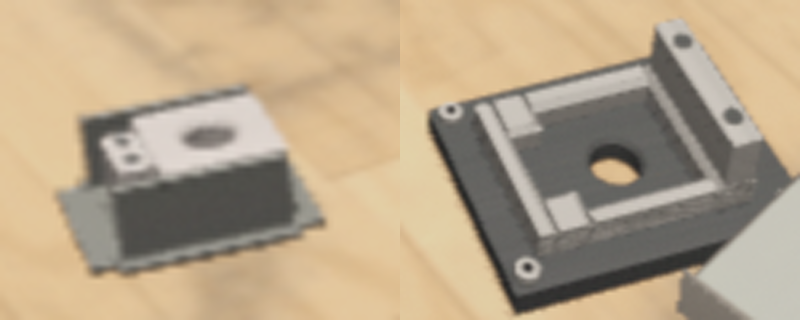

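Run:
```python
from h import *
p,r,o=tcp(); f,cx,cy,Rm,t=K("wrist")
c=-Rm.T@t; print("cam in tool",r.inv().apply(c-p), "fwd in tool",r.inv().apply(Rm[2]), "right",r.inv().apply(Rm[0]))
goal([0.52,0.29,0.19],-0.25)
```

```text
cam in tool [ 0.00026648 -0.06663448 -0.18109138] fwd in tool [1.43589904e-04 2.61390524e-01 9.65233119e-01] right [ 9.99999891e-01  3.90490091e-04 -2.54508775e-04]
t1.25 tcp [0.1538 0.6316 0.1925] yaw 1.3320 open 0.0852 j [-1.4   0.54 -0.    1.54  0.    1.07 -0.07]
shift cm [-24.52  43.66   0.25] turn [ 0.      0.     -1.5596] dist mm 500.7899186455568
```

```bash
python3 -m pendant '[[[-24.5,43.7,0],[0,0,1.58],1],[[-24.5,43.7,0],[0,0,1.58],1],[[-24.5,43.7,0],[0,0,1.58],1],[[-24.5,43.7,0],[0,0,1.58],1],[[-24.5,43.7,0],[0,0,1.58],1],[[-24.5,43.7,0],[0,0,1.58],1],[[-24.5,43.7,0],[0,0,1.58],1],[[-24.5,43.7,0],[0,0,1.58],1]]'
python3 - <<'E'
from h import *
goal([0.52,0.29,0.20],-0.25)
E
```

```text
time: 1.92
tcp_pos: [0.3989, 0.403, 0.1929]
tool_rot: [0.987, 0.162, 0.0, -0.0]
force: [1.0, 0.5, -0.2]
opening: 0.0853
t1.92 tcp [0.3989 0.403  0.1929] yaw 0.3261 open 0.0853 j [-1.09  0.4   0.29  1.78 -0.14  0.98 -0.42]
shift cm [ 7.85 14.58 -0.72] turn [-7.000e-04 -3.000e-04  5.761e-01] dist mm 165.78027816746152
```

```bash
python3 -m pendant '[[[7.8,14.6,-0.7],[0,0,0.576],1],[[7.8,14.6,-0.7],[0,0,0.576],1],[[7.8,14.6,-0.7],[0,0,0.576],1],[[7.8,14.6,-0.7],[0,0,0.576],1],[[7.8,14.6,-0.7],[0,0,0.576],1],[[7.8,14.6,-0.7],[0,0,0.576],1],[[7.8,14.6,-0.7],[0,0,0.576],1],[[7.8,14.6,-0.7],[0,0,0.576],1]]'
python3 - <<'E'
from h import *
im=viewer.camera("wrist"); cv2.imwrite("pics/w1.png",im[:,:,::-1]); k=K("wrist")
for n,z in (("bearing_block",.004),("feed_tray",0)):
    for q in spotter.spot_point("wrist",n)[:2]: print(n,q["conf"],q["uv"],p2w("wrist",q["uv"],z,k)[0])
q=spotter.trace("wrist","bearing_block"); print(len(q),q[0]["conf"]); np.save("m1.npy",q[0]["mask"]); import pickle; pickle.dump(k,open("k1.pkl","wb"))
goal([0.52,0.29,0.20],-0.25)
E
```

```text
time: 2.58
tcp_pos: [0.5184, 0.2912, 0.1996]
tool_rot: [0.992, -0.122, -0.0, -0.001]
force: [-0.5, 0.4, 0.3]
opening: 0.085
bearing_block 0.76 [347.2, 201.7] [0.5430445  0.28558299 0.004     ]
feed_tray 0.96 [344.1, 203.8] [0.53999442 0.28365328 0.        ]
1 0.95
t2.78 tcp [0.5188 0.2907 0.1998] yaw -0.2471 open 0.0852 j [-0.92  0.46  0.46  1.71 -0.23  1.03 -0.63]
shift cm [ 0.13  0.04 -0.02] turn [-0.0011  0.0003  0.0029] dist mm 1.370096334541939
```

View pics/w1.png

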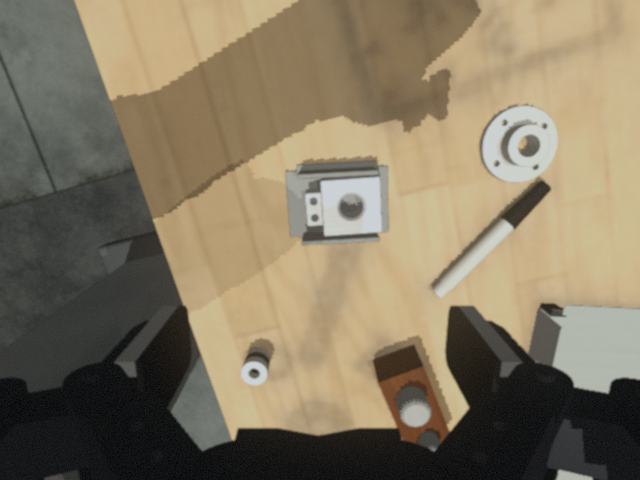

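The wrist view shows the block's bright top face (about 323–382 × 179–236), with the tongue to its left and the bore at (350,207). The tray rails are above and below it. Next I fit the block's pose by model.

```bash
cat >> h.py <<'E'
from scipy.optimize import minimize
T2=np.array([[-38,-14],[-24,-14],[-24,-23],[24,-23],[24,23],[-24,23],[-24,14],[-38,14]])/1000.
def place(P,x,y,th,z):
    c,s=np.cos(th),np.sin(th)
    return np.c_[x+c*P[:,0]-s*P[:,1], y+s*P[:,0]+c*P[:,1], np.full(len(P),z)]
def render(k,x,y,th,zs,poly=T2,sc=4,shape=(480,640)):
    m=np.zeros((shape[0]*sc,shape[1]*sc),np.uint8)
    tops=[w2p(None,place(poly,x,y,th,z),k) for z in zs]
    I=lambda a:np.round((a+0.5)*sc-0.5).astype(np.int32)
    for a in tops: cv2.fillPoly(m,[I(a)],1)
    if len(tops)>1:
        n=len(poly)
        for i in range(n):
            cv2.fillPoly(m,[I(np.array([tops[0][i],tops[0][(i+1)%n],tops[1][(i+1)%n],tops[1][i]]))],1)
    return cv2.resize(m.astype(np.float32),(shape[1],shape[0]),interpolation=cv2.INTER_AREA)
def fitmask(k,mask,x0,zs,poly=T2,holes=None,sc=4):
    M=mask.astype(np.float32)
    def cost(v):
        m=render(k,v[0]/100,v[1]/100,v[2],zs,poly,sc)
        if holes is not None: m=np.maximum(0,m-render(k,v[0]/100,v[1]/100,v[2],[zs[-1]],holes,sc))
        return np.abs(m-M).sum()/M.sum()
    x0=np.array([x0[0]*100,x0[1]*100,x0[2]])
    b=None
    for step in (1.,.3):
        S=np.array([x0]+[x0+np.eye(3)[i]*np.array([.4,.4,.12])[i]*step for i in range(3)])
        b=minimize(cost,x0,method="Nelder-Mead",options=dict(initial_simplex=S,xatol=2e-3,fatol=1e-4)); x0=b.x
    return b.x[0]/100,b.x[1]/100,b.x[2],b.fun
def circ(r,n=40):
    a=np.linspace(0,2*np.pi,n,endpoint=False); return np.c_[r*np.cos(a),r*np.sin(a)]
E
python3 - <<'E'
from h import *
import pickle
k=pickle.load(open("k1.pkl","rb")); m=np.load("m1.npy")
print(m.sum()); 
r=fitmask(k,m,[.542,.285,-.25],[.004,.032]); print("full",r)
im=cv2.imread("pics/w1.png"); g=cv2.cvtColor(im,cv2.COLOR_BGR2GRAY)
hsv=cv2.cvtColor(im,cv2.COLOR_BGR2HSV)
br=((hsv[...,2]>175)&(hsv[...,1]<50)).astype(np.uint8)
roi=np.zeros_like(br); roi[170:250,290:395]=1; br&=roi
n,l,st,ce=cv2.connectedComponentsWithStats(br); print(st,ce)
r2=fitmask(k,br,[.542,.285,-.25],[.032],holes=circ(.010)); print("top",r2)
v=im.copy()
for z in (.004,.032):
    cv2.polylines(v,[np.round(w2p(None,place(T2,*r[:3],z),k)*16).astype(np.int32)],True,(0,0,255),1,cv2.LINE_AA,4)
cv2.polylines(v,[np.round(w2p(None,place(T2,*r2[:3],.032),k)*16).astype(np.int32)],True,(0,255,0),1,cv2.LINE_AA,4)
a=cv2.resize(v[150:260,270:410],None,fx=4,fy=4); cv2.imwrite("pics/z1.png",a)
E
```

```text
3619
full (np.float64(0.544384417187789), np.float64(0.2858351106402093), np.float64(-0.17860868181240375), np.float64(0.12752141058444977))
[[     0      0    640    480 304172]
 [   305    177     77     59   3028]] [[319.23028747 239.83380127]
 [346.59346103 205.96862616]]
top (np.float64(0.5449308749469152), np.float64(0.286001928612334), np.float64(-0.17299073781525154), np.float64(0.108528733253479))
```

View pics/z1.png

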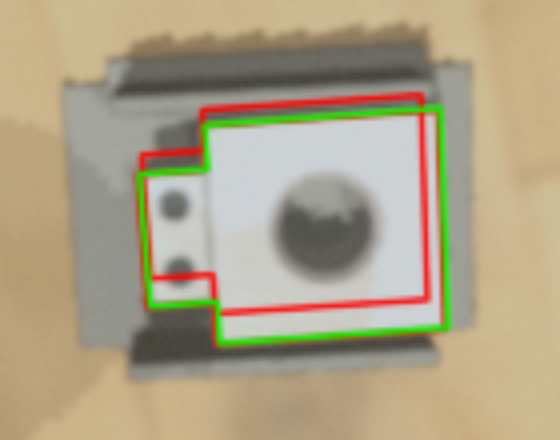

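Run:
```python
from h import *
print(bot.hold_point_z)
goal([0.538,0.2872,0.07],-0.175)
goal([0.538,0.2872,0.0],-0.175)
```

```text
0.0187
t2.78 tcp [0.5188 0.2907 0.1998] yaw -0.2471 open 0.0852 j [-0.92  0.46  0.46  1.71 -0.23  1.03 -0.63]
shift cm [ 1.95 -0.11 12.98] turn [-0.0011  0.0002 -0.0721] dist mm 131.27054857920962
t2.78 tcp [0.5188 0.2907 0.1998] yaw -0.2471 open 0.0852 j [-0.92  0.46  0.46  1.71 -0.23  1.03 -0.63]
shift cm [ 1.95 -0.11 19.98] turn [-0.0011  0.0002 -0.0721] dist mm 200.76477218887675
```

```bash
python3 -m pendant '[[[1,-0.1,4],[0,0,-0.072],1],[[1.95,-0.1,8],[0,0,-0.072],1],[[1.95,-0.1,11.5],[0,0,-0.072],1],[[1.95,-0.1,13],[0,0,-0.072],1],[[1.95,-0.1,13],[0,0,-0.072],1],[[1.95,-0.1,13],[0,0,-0.072],1],[[1.95,-0.1,13],[0,0,-0.072],1],[[1.95,-0.1,13],[0,0,-0.072],1]]'
python3 - <<'E'
from h import *
im=viewer.camera("wrist"); k=K("wrist"); im=im[:,:,::-1].copy(); cv2.imwrite("pics/w2.png",im)
hsv=cv2.cvtColor(im,cv2.COLOR_BGR2HSV)
br=((hsv[...,2]>165)&(hsv[...,1]<50)).astype(np.uint8)
uv=w2p(None,[[.545,.286,.032]],k)[0].astype(int); print(uv)
roi=np.zeros_like(br); roi[max(0,uv[1]-90):uv[1]+80,uv[0]-120:uv[0]+100]=1; br&=roi
n,l,st,ce=cv2.connectedComponentsWithStats(br); i=1+np.argmax(st[1:,4]); print(st[i]); br=(l==i)
r2=fitmask(k,br,[.545,.286,-.173],[.032],holes=circ(.010)); print("top",r2)
v=im
cv2.polylines(v,[np.round(w2p(None,place(T2,*r2[:3],.032),k)*16).astype(np.int32)],True,(0,255,0),1,cv2.LINE_AA,4)
cv2.imwrite("pics/z2.png",v)
c,s=np.cos(r2[2]),np.sin(r2[2])
goal([r2[0]-.007*c,r2[1]-.007*s,0],r2[2])
E
```

```text
time: 3.45
tcp_pos: [0.5393, 0.288, 0.0718]
tool_rot: [0.996, -0.087, 0.001, -0.002]
force: [-0.2, 0.0, 0.4]
opening: 0.0857
[329 254]
[ 259  213  117   83 6774]
top (np.float64(0.5449202419628586), np.float64(0.2858530720591995), np.float64(-0.17752083222535736), np.float64(0.11964865773916245))
t3.50 tcp [0.5391 0.2879 0.0717] yaw -0.1747 open 0.0856 j [-0.83  0.65  0.38  1.75 -0.32  0.8  -0.48]
shift cm [-0.11  0.12  7.17] turn [-0.0033 -0.0021  0.0028] dist mm 71.7039906963148
```

View pics/z2.png

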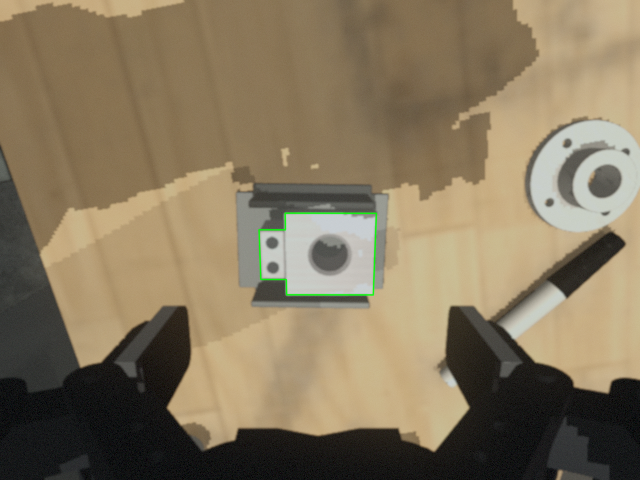

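The green model outline sits exactly on the block's top face (261–377 × 212–296) and lies centred between the fingers. I descend and grip across the ends.

```bash
python3 -m pendant '[[[-0.1,0.1,2],[0,0,0],1],[[-0.1,0.1,4],[0,0,0],1],[[-0.1,0.1,5.5],[0,0,0],1],[[-0.1,0.1,6.5],[0,0,0],1],[[-0.1,0.1,7.1],[0,0,0],1],[[-0.1,0.1,7.1],[0,0,0],1],[[-0.1,0.1,7.1],[0,0,0],1],[[-0.1,0.1,7.1],[0,0,0],1]]' 30;  python3 - <<'E'
from h import *
print(tcp()[2]["force"])
goal([.538,.2871,0],-.1775)
E
```

```text
time: 4.17
tcp_pos: [0.5391, 0.2877, 0.0018]
tool_rot: [0.996, -0.087, 0.002, -0.002]
force: [-0.0, 0.6, -0.1]
opening: 0.0853
[-0.00228446  0.55599413 -0.12005223]
t4.17 tcp [0.5391 0.2877 0.0018] yaw -0.1748 open 0.0853 j [-0.8   0.75  0.33  1.77 -0.36  0.67 -0.44]
shift cm [-0.09  0.08  0.17] turn [-0.0045 -0.0035  0.0027] dist mm 2.1315972659471223
```

```bash
python3 -m pendant '[[[-0.15,0.1,0.2],[-0.004,-0.003,0],1],[[-0.15,0.1,0.2],[-0.004,-0.003,0],0.6],[[-0.15,0.1,0.2],[-0.004,-0.003,0],0.6],[[-0.15,0.1,0.2],[-0.004,-0.003,0],0.5],[[-0.15,0.1,0.2],[-0.004,-0.003,0],0.4],[[-0.15,0.1,0.2],[-0.004,-0.003,0],0.3],[[-0.15,0.1,0.2],[-0.004,-0.003,0],0.3],[[-0.15,0.1,0.2],[-0.004,-0.003,0],0.3]]' 50;  python3 - <<'E'
from h import *
print(tcp()[2]["force"])
goal([.538,.2871,0],-.1775)
E
```

```text
time: 4.83
tcp_pos: [0.5374, 0.2869, -0.0003]
tool_rot: [0.996, -0.087, 0.0, -0.0]
force: [-0.2, 0.5, -0.6]
opening: 0.0258
[-0.19980013  0.49968825 -0.64601453]
t4.83 tcp [ 5.374e-01  2.869e-01 -3.000e-04] yaw -0.1748 open 0.0258 j [-0.8   0.75  0.33  1.77 -0.36  0.68 -0.44]
shift cm [ 0.06 -0.03 -0.03] turn [-0.0005 -0.0004  0.0027] dist mm 0.6949919162087732
```

Run:
```python
from h import *
for c in ("wrist","scene"):
    im=viewer.camera(c); cv2.imwrite(f"pics/{c}3.png",im[:,:,::-1])
```

```text
(no output)
```

View pics/wrist3.png

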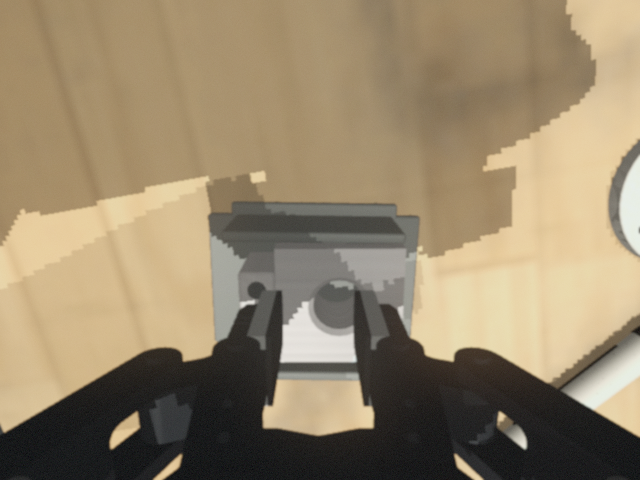

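View pics/scene3.png

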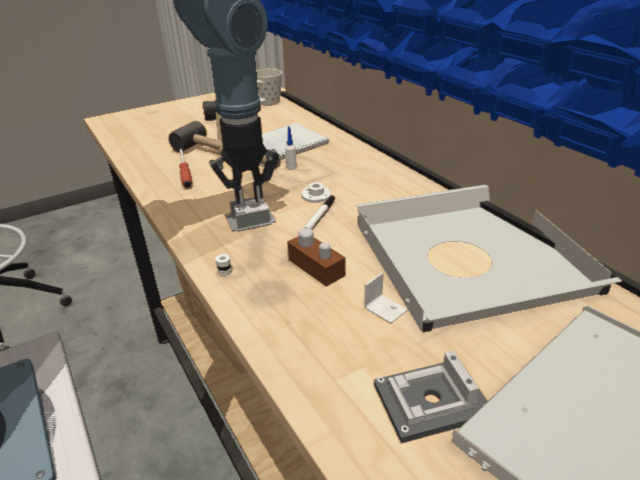

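```bash
python3 - <<'E'
from h import *
p,r,o=tcp(); print(p,o["opening"],o["time"])
for c in ("wrist","scene"):
    print(c,w2p(c,np.array([p+r.apply([x,0,z]) for z in (0,-.019,-.04) for x in(-.013,.013)])).round(1).tolist())
E
python3 -c "
import cv2
a=cv2.imread('pics/scene3.png')[110:240,190:320]; cv2.imwrite('pics/z3.png',cv2.resize(a,(580,580),interpolation=cv2.INTER_CUBIC))"
```

```text
[ 5.37413368e-01  2.86977330e-01 -2.69124477e-04] 0.025596575031603563 4.9333
wrist [[290.1, 278.1], [347.9, 278.0], [287.1, 294.2], [351.0, 294.2], [283.0, 316.6], [355.4, 316.6]]
scene [[245.7, 220.7], [258.2, 217.9], [244.7, 212.6], [257.3, 209.9], [243.6, 203.4], [256.3, 200.7]]
```

View pics/z3.png

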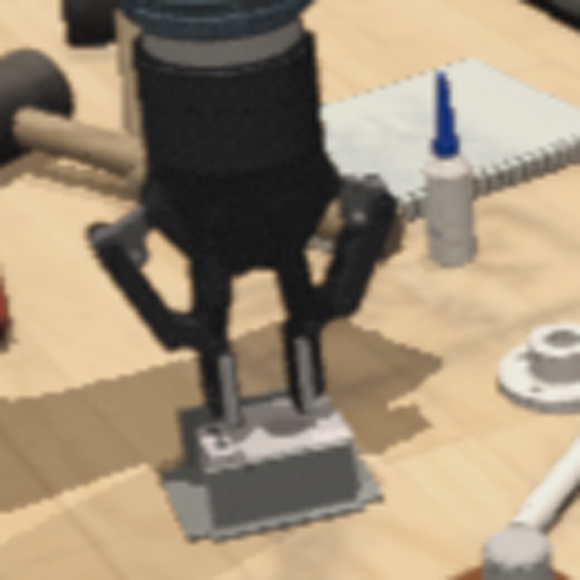

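```bash
python3 - <<'E'
from h import *
p,r,o=tcp()
f,cx,cy,Rm,t=K("scene"); print("scene cam",-Rm.T@t)
for z in (-.03,-.035,-.04,-.045):
  for c in ("wrist","scene"):
    print(z,c,w2p(c,np.array([p+r.apply([x,y,z]) for y in (-.011,.011) for x in(-.013,.013)])).round(1).tolist())
E
python3 -c "
import cv2,numpy as np
a=cv2.imread('pics/wrist3.png')[240:420,220:420]; a=cv2.convertScaleAbs(a,alpha=1.6,beta=20);cv2.imwrite('pics/z4.png',cv2.resize(a,None,fx=3,fy=3,interpolation=cv2.INTER_CUBIC))"
```

```text
scene cam [ 0.19915334 -0.54790857  0.54149574]
-0.03 wrist [[284.5, 278.1], [353.8, 278.1], [285.6, 331.5], [352.6, 331.5]]
-0.03 scene [[242.7, 205.2], [255.3, 202.6], [245.6, 210.4], [258.3, 207.6]]
-0.035 wrist [[283.4, 282.9], [354.9, 282.9], [284.7, 337.6], [353.6, 337.6]]
-0.035 scene [[242.5, 203.1], [255.1, 200.4], [245.3, 208.2], [258.1, 205.5]]
-0.04 wrist [[282.3, 287.9], [356.1, 287.9], [283.6, 344.2], [354.7, 344.2]]
-0.04 scene [[242.2, 200.9], [254.8, 198.2], [245.0, 206.0], [257.9, 203.3]]
-0.045 wrist [[281.1, 293.4], [357.3, 293.3], [282.5, 351.2], [355.8, 351.2]]
-0.045 scene [[241.9, 198.7], [254.6, 196.1], [244.8, 203.7], [257.6, 201.0]]
```

View pics/z4.png

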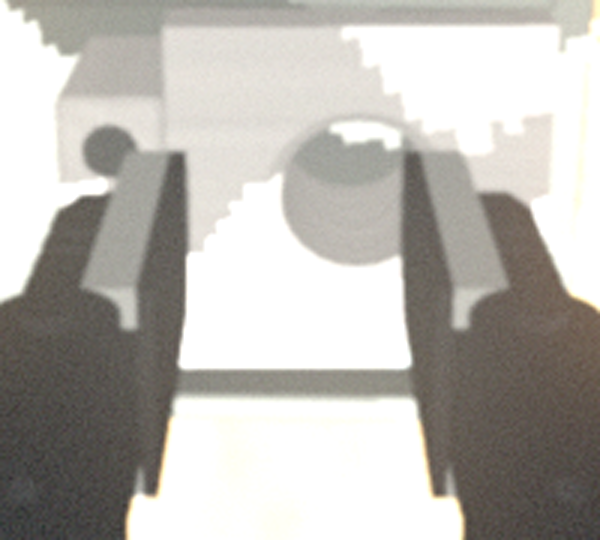

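The fingers closed to 26 mm above the block: in the wrist view the tips are at (282,291) and (354,291), just over the untouched block. Both cameras put the real tips about 40 mm behind the reported TCP. From here I take the tip height from what the cameras show. I open and go down about 37 mm more.

```bash
python3 -m pendant '[[[0.06,0,0],[0,0,0],1],[[0.06,0,0],[0,0,0],1],[[0.06,0,0],[0,0,0],1],[[0.06,0,0],[0,0,0],1],[[0.06,0,0],[0,0,0],1],[[0.06,0,0.5],[0,0,0],1],[[0.06,0,1.2],[0,0,0],1],[[0.06,0,2],[0,0,0],1]]' 50;  python3 - <<'E'
from h import *
print(tcp()[2]["force"])
goal([.538,.2871,-.038],-.1775)
im=viewer.camera("wrist"); cv2.imwrite("pics/w5.png",im[:,:,::-1])
E
```

```text
time: 5.6
tcp_pos: [0.5381, 0.287, -0.0208]
tool_rot: [0.996, -0.087, 0.0, -0.0]
force: [0.3, -0.2, -0.2]
opening: 0.0855
[ 0.34394766 -0.1967434  -0.22228677]
t5.60 tcp [ 0.5381  0.287  -0.0208] yaw -0.1747 open 0.0855 j [-0.79  0.78  0.31  1.77 -0.37  0.64 -0.43]
shift cm [-0.01 -0.01  1.72] turn [-0.0007 -0.0006  0.0028] dist mm 17.159785224592653
```

View pics/w5.png

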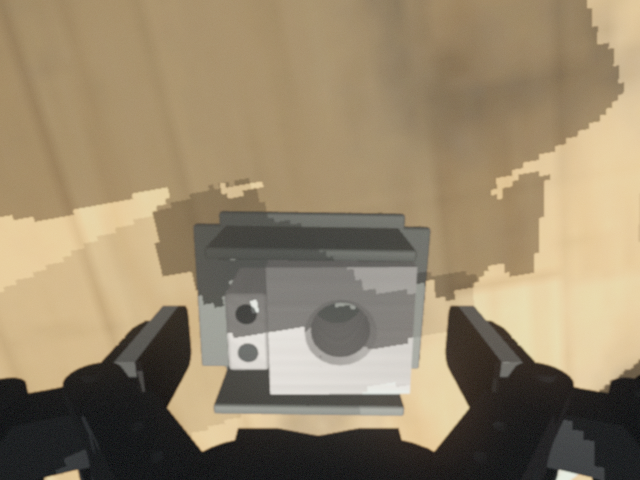

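The open fingers stand beyond both ends of the block (it spans u 226–416, fingers at 187 and 450). I continue down and then close.

```bash
python3 -m pendant '[[[0,0,0.6],[0,0,0],1],[[0,0,1.2],[0,0,0],1],[[0,0,1.6],[0,0,0],1],[[0,0,1.65],[0,0,0],0.7],[[0,0,1.65],[0,0,0],0.6],[[0,0,1.65],[0,0,0],0.6],[[0,0,1.65],[0,0,0],0.6],[[0,0,1.65],[0,0,0],0.6]]' 50;  python3 - <<'E'
from h import *
o=tcp()[2];print(o["force"],o["torque"])
goal([.538,.2871,-.038],-.1775)
im=viewer.camera("wrist"); cv2.imwrite("pics/w6.png",im[:,:,::-1])
E
```

```text
time: 6.32
tcp_pos: [0.5368, 0.2864, -0.039]
tool_rot: [0.996, -0.087, -0.001, 0.0]
force: [0.8, 0.2, -1.3]
opening: 0.0616
[ 0.83168027  0.16582473 -1.27449229] [-0.05271541 -0.06242927 -0.03706567]
t6.32 tcp [ 0.5368  0.2864 -0.039 ] yaw -0.1746 open 0.0616 j [-0.78  0.81  0.3   1.77 -0.38  0.62 -0.43]
shift cm [ 0.11 -0.09 -0.1 ] turn [0.0009 0.0013 0.0029] dist mm 1.7425219602914965
```

View pics/w6.png

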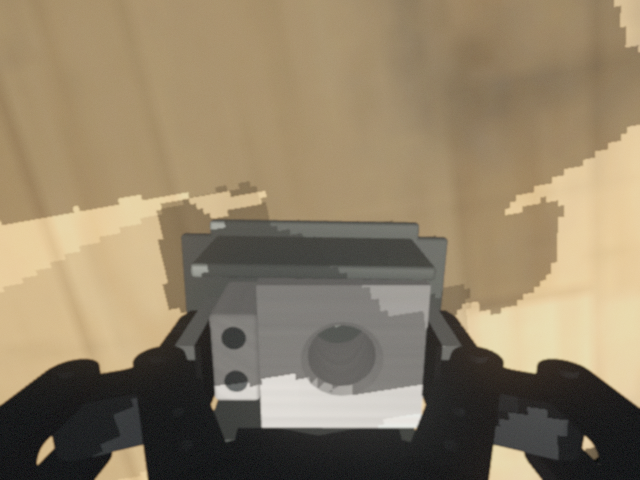

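The fingers are on both block ends at an opening of 61.6 mm. Next: lift.

```bash
python3 -m pendant '[[[0,0,-0.5],[0,0,0],0.5],[[0,0,-1.5],[0,0,0],0.5],[[0,0,-3],[0,0,0],0.5],[[0,0,-5],[0,0,0],0.5],[[0,0,-7.5],[0,0,0],0.5],[[0,0,-9],[0,0,0],0.5],[[0,0,-9],[0,0,0],0.5],[[0,0,-9],[0,0,0],0.5]]' 60;  python3 - <<'E'
from h import *
o=tcp()[2];print(o["force"],o["torque"])
goal([.475,-.03,.05],-.28)
im=viewer.camera("wrist"); cv2.imwrite("pics/w7.png",im[:,:,::-1])
E
```

```text
time: 7.03
tcp_pos: [0.5376, 0.287, 0.0525]
tool_rot: [0.996, -0.087, 0.0, -0.0]
force: [-0.1, 0.5, -1.8]
opening: 0.0611
[-0.09116468  0.47896892 -1.81248587] [-0.03042331  0.07330087  0.00099355]
t7.03 tcp [0.5376 0.287  0.0525] yaw -0.1746 open 0.0611 j [-0.83  0.67  0.37  1.76 -0.33  0.77 -0.47]
shift cm [-0.66 32.31  0.22] turn [-0.0011 -0.0005  0.1054] dist mm 323.13612929365064
```

View pics/w7.png

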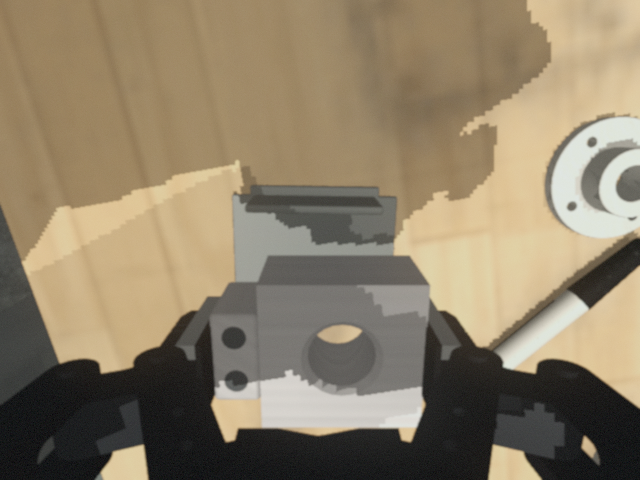

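```bash
python3 -m pendant '[[[0,2,0],[0,0,0.05],0.5],[[-0.1,6,0],[0,0,0.1],0.5],[[-0.2,10,0],[0,0,0.1],0.5],[[-0.3,14,0],[0,0,0.1],0.5],[[-0.4,18,0],[0,0,0.1],0.5],[[-0.5,22,0],[0,0,0.1],0.5],[[-0.6,26,0],[0,0,0.1],0.5],[[-0.6,29,0],[0,0,0.1],0.5]]' 60;  python3 - <<'E'
from h import *
goal([.475,-.03,-.02],-.28)
E
```

```text
time: 7.75
tcp_pos: [0.4778, -0.0016, 0.0505]
tool_rot: [0.99, -0.138, -0.002, 0.001]
force: [0.3, 0.1, -2.3]
opening: 0.0609
t7.75 tcp [ 0.4778 -0.0016  0.0505] yaw -0.2768 open 0.0609 j [-0.41  0.5   0.39  2.1  -0.33  0.6  -0.06]
shift cm [0.53 2.79 7.05] turn [0.0029 0.0037 0.0032] dist mm 76.04167440534289
```

```bash
python3 -m pendant '[[[0.2,1.5,1],[0,0,0],0.5],[[0.5,2.8,2.5],[0,0,0],0.5],[[0.5,2.8,4.5],[0,0,0],0.5],[[0.5,2.8,6],[0,0,0],0.5],[[0.5,2.8,7],[0,0,0],0.5],[[0.5,2.8,7.7],[0,0,0],0.5],[[0.5,2.8,8],[0,0,0],0.5],[[0.5,2.8,8],[0,0,0],0.5]]' 60;  python3 - <<'E'
from h import *
o=tcp()[2];print(o["force"],o["torque"])
goal([.475,-.03,-.043],-.28)
im=viewer.camera("wrist"); cv2.imwrite("pics/w8.png",im[:,:,::-1])
im=viewer.camera("scene"); cv2.imwrite("pics/s8.png",im[:,:,::-1])
E
```

```text
time: 8.42
tcp_pos: [0.4742, -0.0299, -0.03]
tool_rot: [0.99, -0.138, -0.003, 0.001]
force: [0.5, 0.3, -1.9]
opening: 0.0612
[ 0.47485937  0.26282916 -1.86393741] [ 0.00635636 -0.01255088 -0.05306745]
t8.42 tcp [ 0.4742 -0.0299 -0.03  ] yaw -0.2765 open 0.0612 j [-0.26  0.66  0.28  2.11 -0.42  0.43  0.07]
shift cm [ 0.09 -0.02  1.3 ] turn [0.0032 0.0047 0.0035] dist mm 13.04803832181072
```

View pics/w8.png

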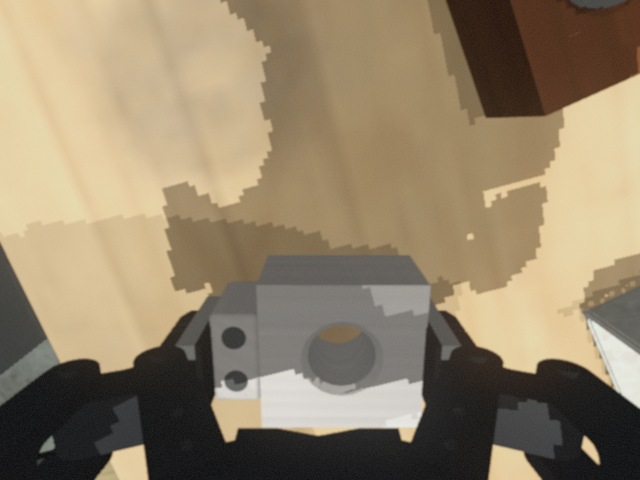

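View pics/s8.png

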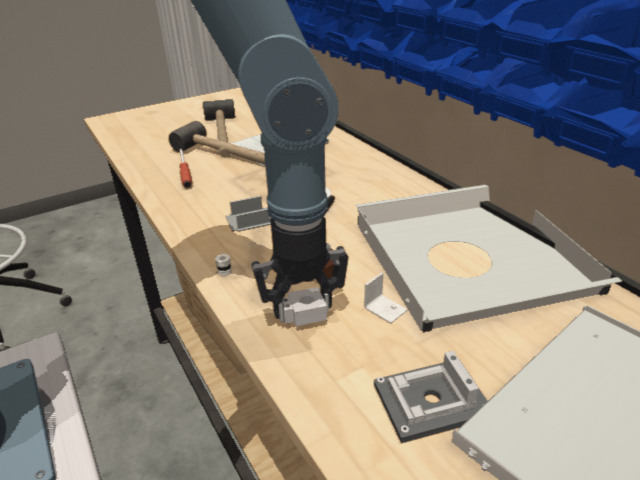

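```bash
python3 - <<'E'
from h import *
p,r,o=tcp()
for z in (0,.05):
    X=p2w("wrist",[[585,312],[640,270]],z); print(X, r.inv().apply(X-p))
E
python3 -m pendant '[[[0.1,0,0.4],[0.003,0.005,0],0.5],[[0.1,0,0.8],[0.003,0.005,0],0.5],[[0.1,0,1],[0.003,0.005,0],0.5],[[0.1,0,1.15],[0.003,0.005,0],0.5],[[0.1,0,1.25],[0.003,0.005,0],0.5],[[0.1,0,1.3],[0.003,0.005,0],0.5],[[0.1,0,1.3],[0.003,0.005,0],0.5],[[0.1,0,1.3],[0.003,0.005,0],0.5]]' 60;  python3 - <<'E'
from h import *
o=tcp()[2];print(o["force"],o["torque"])
goal([.475,-.03,-.043],-.28)
E
```

```text
[[ 0.57270619 -0.06079349  0.        ]
 [ 0.59441673 -0.04917803  0.        ]] [[ 0.10232477  0.00312073 -0.02939008]
 [ 0.12004024 -0.01397951 -0.02949104]]
[[ 0.54661979 -0.02940571  0.05      ]
 [ 0.56118022 -0.02161567  0.05      ]] [[ 0.06850801 -0.01981868 -0.07934909]
 [ 0.08038909 -0.03128715 -0.0794168 ]]
time: 9.18
tcp_pos: [0.476, -0.0302, -0.0421]
tool_rot: [0.99, -0.138, 0.001, -0.0]
force: [-0.6, 0.0, -2.1]
opening: 0.0612
[-0.5789839   0.02212407 -2.14151128] [ 0.01250353  0.00604379 -0.0320506 ]
t9.18 tcp [ 0.476  -0.0302 -0.0421] yaw -0.2765 open 0.0612 j [-0.24  0.68  0.26  2.12 -0.43  0.39  0.09]
shift cm [-0.1   0.01  0.09] turn [-0.0003 -0.002   0.0035] dist mm 1.3707189874940608
```

```bash
python3 -m pendant '[[[0,0,0.05],[0,0,0],0.5],[[0,0,0.1],[0,0,0],0.5],[[0,0,0.15],[0,0,0],0.5],[[0,0,0.2],[0,0,0],0.5],[[0,0,0.2],[0,0,0],0.5],[[0,0,0.2],[0,0,0],0.5],[[0,0,0.2],[0,0,0],0.5],[[0,0,0.2],[0,0,0],0.5]]' 60;  python3 - <<'E'
from h import *
o=tcp()[2];print(o["force"],o["torque"],o["tcp_pos"])
E
```

```text
time: 9.85
tcp_pos: [0.4761, -0.0302, -0.043]
tool_rot: [0.99, -0.138, 0.001, -0.0]
force: [-2.0, 0.0, 15.0]
opening: 0.0609
[-2.0225555   0.04886193 15.02644233] [0.05948664 1.08534235 0.06419728] [ 0.47609429 -0.03015087 -0.0430458 ]
```

```bash
python3 -m pendant '[[[0,0,0],[0,0,0],0.85],[[0,0,0],[0,0,0],0.9],[[0,0,0],[0,0,0],0.9],[[0,0,0],[0,0,0],0.9],[[0,0,0],[0,0,0],0.9],[[0,0,0],[0,0,0],0.9],[[0,0,-0.5],[0,0,0],0.9],[[0,0,-1.5],[0,0,0],0.9]]' 60;  python3 -m pendant '[[[0,0,-2],[0,0,0],0.9],[[0,0,-5],[0,0,0],0.9],[[0,0,-9],[0,0,0],0.9],[[-2,0,-13],[0,0,-0.2],1],[[-4,0,-16],[0,0,-0.4],1],[[-6,0,-17],[0,0,-0.6],1],[[-8,0,-17],[0,0,-0.8],1],[[-8,0,-17],[0,0,-0.8],1]]' 60
python3 - <<'E'
from h import *
o=tcp()[2];print(o["force"],o["torque"],o["tcp_pos"])
goal([.42,-.03,.15],1.29)
im=viewer.camera("wrist"); cv2.imwrite("pics/w9.png",im[:,:,::-1])
im=viewer.camera("scene"); cv2.imwrite("pics/s9.png",im[:,:,::-1])
E
```

```text
time: 10.52
tcp_pos: [0.4752, -0.0302, -0.0283]
tool_rot: [0.99, -0.138, 0.0, -0.0]
force: [-0.8, -0.5, 0.2]
opening: 0.0764
time: 11.18
tcp_pos: [0.3948, -0.0076, 0.1429]
tool_rot: [0.984, 0.177, -0.0, -0.001]
force: [0.1, 1.0, -0.2]
opening: 0.0856
[ 0.09496489  0.96682317 -0.2195469 ] [-0.04143854  0.05823463 -0.01876285] [ 0.39475603 -0.00759778  0.1428517 ]
t11.18 tcp [ 0.3948 -0.0076  0.1429] yaw 0.3551 open 0.0856 j [-0.42  0.18  0.36  2.23 -0.1   0.74  0.36]
shift cm [ 1.59  2.98 -0.72] turn [-0.002  -0.0012 -0.9349] dist mm 34.49949965416956
```

View pics/w9.png

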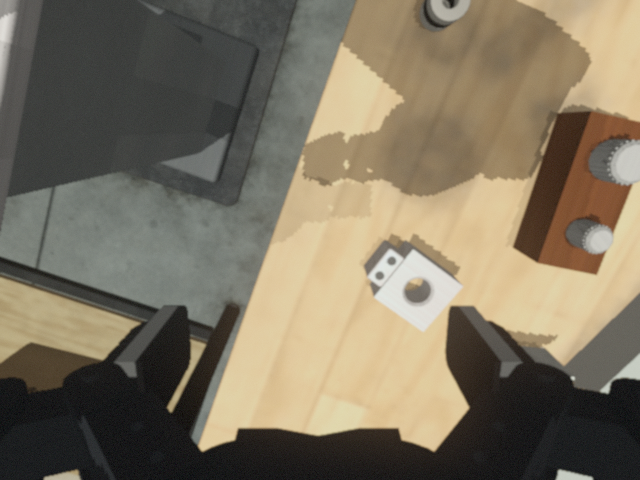

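View pics/s9.png

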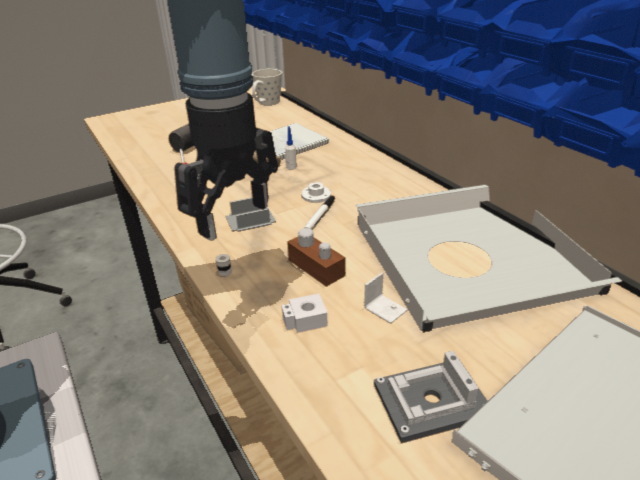

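The block stands flat and released on the open bench (scene 305,312; wrist 415,285). Now I turn for the side grip and look at block and nest together.

Run:
```python
from h import *
goal([.43,-.13,.18],1.29)
```

```text
t11.28 tcp [ 0.3978 -0.0082  0.1427] yaw 0.3499 open 0.0854 j [-0.41  0.18  0.36  2.23 -0.1   0.74  0.36]
shift cm [-1.15 12.55 -3.74] turn [ 1.000e-04 -2.200e-03 -9.401e-01] dist mm 131.41950232561118
```

```bash
python3 -m pendant '[[[-0.3,2,-1],[0,0,-0.94],1],[[-0.6,5,-2],[0,0,-0.94],1],[[-1,9,-3.7],[0,0,-0.94],1],[[-1.1,12.5,-3.7],[0,0,-0.94],1],[[-1.1,12.5,-3.7],[0,0,-0.94],1],[[-1.1,12.5,-3.7],[0,0,-0.94],1],[[-1.1,12.5,-3.7],[0,0,-0.94],1],[[-1.1,12.5,-3.7],[0,0,-0.94],1]]';python3 - <<'E'
from h import *
import pickle
im=viewer.camera("wrist"); cv2.imwrite("pics/w10.png",im[:,:,::-1]); k=K("wrist"); pickle.dump(k,open("k10.pkl","wb"))
print(tcp()[2]["qd"].round(3))
for n,z in (("bearing_block",.0),("nest",0),("pocket",.012)):
    for q in spotter.spot_point("wrist",n)[:1]: print(n,q["conf"],q["uv"],p2w("wrist",q["uv"],z,k)[0])
E
```

```text
time: 11.95
tcp_pos: [0.4306, -0.1304, 0.1798]
tool_rot: [0.799, 0.601, 0.001, 0.0]
force: [-0.5, 0.8, 0.5]
opening: 0.0855
[-0.021 -0.002  0.02   0.005 -0.011 -0.002 -0.267]
bearing_block 0.61 [444.6, 230.3] [ 0.48187423 -0.02952701  0.        ]
nest 0.74 [224.6, 346.3] [ 0.53599417 -0.2500258   0.        ]
pocket 0.95 [222.4, 354.8] [ 0.53795272 -0.25017408  0.012     ]
```

View pics/w10.png

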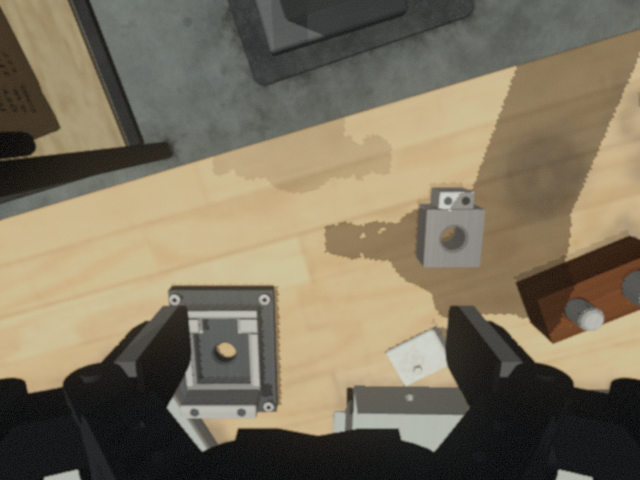

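The wrist view shows the nest at lower left (screws at (174,299), (265,299) and (268,407), bore at (225,350)) and the block at (450,237). The wrist was still turning, so I take a dedicated look at the nest.

Run:
```python
from h import *
goal([.49,-.25,.15],1.29)
```

```text
t12.15 tcp [ 0.4304 -0.1297  0.1797] yaw 1.2833 open 0.0853 j [-0.08  0.21  0.31  2.07 -0.09  0.87  1.57]
shift cm [-9.85  9.12  2.96] turn [ 0.0012 -0.0017 -0.0067] dist mm 137.4431190402254
```

```bash
python3 -m pendant '[[[-3,3,1],[0,0,0],1],[[-6,6,2],[0,0,0],1],[[-9,9,2.9],[0,0,0],1],[[-9.8,9.1,2.9],[0,0,0],1],[[-9.8,9.1,2.9],[0,0,0],1],[[-9.8,9.1,2.9],[0,0,0],1],[[-9.8,9.1,2.9],[0,0,0],1],[[-9.8,9.1,2.9],[0,0,0],1]]';python3 - <<'E'
from h import *
import pickle
im=viewer.camera("wrist"); cv2.imwrite("pics/w11.png",im[:,:,::-1]); k=K("wrist"); pickle.dump(k,open("k11.pkl","wb"))
print(tcp()[2]["qd"].round(3))
for n,z in (("nest",0),("pocket",.012)):
    for q in spotter.spot_point("wrist",n)[:1]: print(n,q["conf"],q["uv"],p2w("wrist",q["uv"],z,k)[0])
im=viewer.camera("wrist"); cv2.imwrite("pics/w12.png",im[:,:,::-1]); k=K("wrist"); pickle.dump(k,open("k12.pkl","wb"))
E
```

```text
time: 12.82
tcp_pos: [0.49, -0.2477, 0.1509]
tool_rot: [0.801, 0.599, 0.001, -0.0]
force: [0.6, 0.8, 0.5]
opening: 0.0855
[ 0.002  0.002  0.002 -0.003  0.001 -0.003  0.007]
nest 0.65 [327.8, 265.0] [ 0.53494049 -0.25186339  0.        ]
pocket 0.91 [332.8, 271.8] [ 0.53756513 -0.24881842  0.012     ]
```

View pics/w12.png

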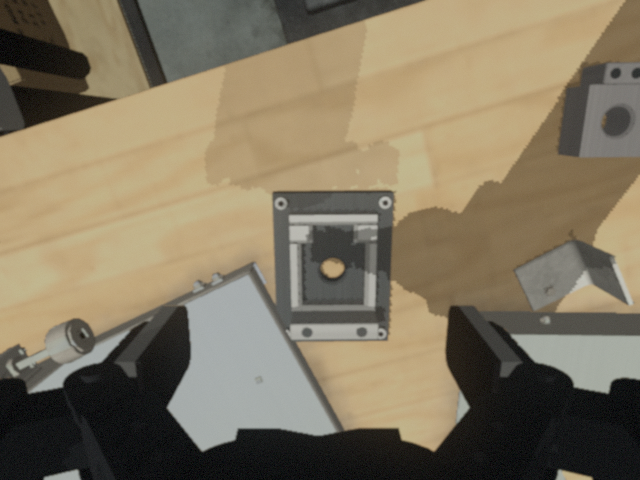

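Run:
```python
from h import *
import pickle
k=pickle.load(open("k12.pkl","rb"))
im=cv2.imread("pics/w12.png"); t=cv2.imread("pics/top0.png")
a=cv2.resize(im[180:360,190:410],None,fx=3,fy=3,interpolation=cv2.INTER_CUBIC)
cv2.imwrite("pics/z12.png",a)
for z in (0,.03,.06,.09): print(z,p2w(None,[[256,265]],z,k)[0],p2w("top",[[472,262]],z)[0])
```

```text
0 [ 0.51835192 -0.3089513   0.        ] [ 0.51765897 -0.31538459  0.        ]
0.03 [ 0.50999617 -0.30179891  0.03      ] [ 0.51473938 -0.30496314  0.03      ]
0.06 [ 0.50164042 -0.29464651  0.06      ] [ 0.51181978 -0.29454168  0.06      ]
0.09 [ 0.49328467 -0.28749411  0.09      ] [ 0.50890019 -0.28412023  0.09      ]
```

View pics/z12.png

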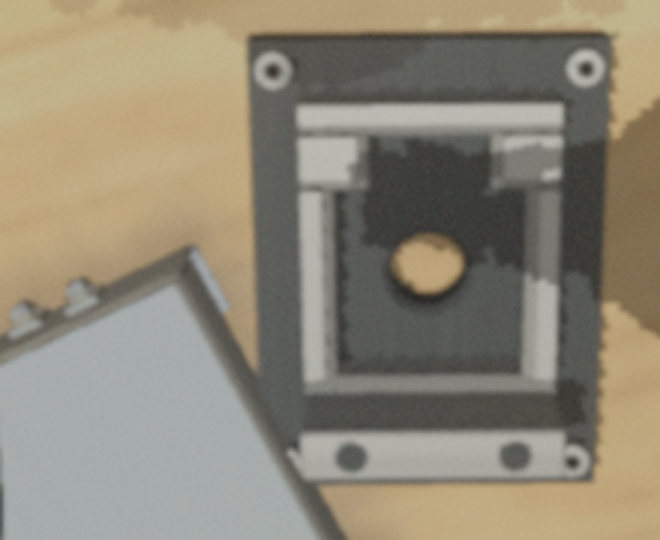

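Run:
```python
from h import *
import pickle
from scipy.optimize import least_squares
k=pickle.load(open("k12.pkl","rb"))
Z=lambda a,b:(190+(a+.5)/3-.5,180+(b+.5)/3-.5)
obs=[((-47.5,-32.5,24),Z(297,103)),((-47.5,32.5,24),Z(563,103)),((-62,-46,12),Z(250,36)),((-62,46,12),Z(608,37)),((0,0,12),Z(428,271))]
scr=[((-1,-1),Z(272,71)),((-1,1),Z(585,68)),((1,1),Z(573,462))]
def res(v):
    x,y,th,a,b=v; P=[p for p,_ in obs]+[(s[0]*a*1000,s[1]*b*1000,17) for s,_ in scr]
    P=np.array(P)/1000; c,s=np.cos(th),np.sin(th)
    W=np.c_[x+c*P[:,0]-s*P[:,1],y+s*P[:,0]+c*P[:,1],P[:,2]]
    return (w2p(None,W,k)-np.array([q for _,q in obs]+[q for _,q in scr])).ravel()
r=least_squares(res,[.5376,-.249,-.285,.055,.04]); print(r.x.round(4)); print(r.fun.reshape(-1,2).round(1).tolist())
x,y,th=r.x[:3]
im=cv2.imread("pics/w12.png")
def dr(poly,z,col):
    cv2.polylines(im,[np.round(w2p(None,place(poly,x,y,th,z),k)*16).astype(np.int32)],True,col,1,cv2.LINE_AA,4)
dr(circ(.01),.012,(0,0,255)); dr(T2+np.sign(T2)*[.0015,.0015],.012,(0,255,0))
P=np.array([[-62,-46],[62,-46],[62,46],[-62,46]])/1000; dr(P,.012,(255,0,0))
cv2.imwrite("pics/z13.png",cv2.resize(im[180:360,190:410],None,fx=3,fy=3,interpolation=cv2.INTER_CUBIC))
```

```text
[ 0.5358 -0.2495 -0.2812  0.0541  0.039 ]
[[0.1, 0.0], [-0.0, -0.5], [-1.6, 0.3], [1.3, -0.8], [-0.0, -0.3], [0.1, 0.2], [0.4, 0.5], [-0.3, 0.8]]
```

View pics/z13.png

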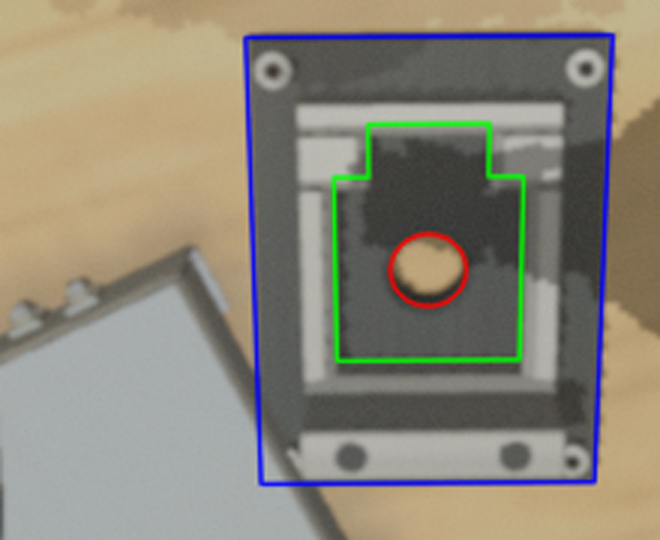

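Run:
```python
from h import *
goal([.478,-.0307,.09],1.292)
```

```text
t13.02 tcp [ 0.4901 -0.2486  0.151 ] yaw 1.2841 open 0.0854 j [ 0.12  0.43  0.34  1.86 -0.19  0.88  1.84]
shift cm [20.55 -7.34  6.13] turn [ 0.0017 -0.0021 -0.0079] dist mm 226.61252146078468
```

```bash
python3 -m pendant '[[[3,-1,0.5],[0,0,-0.008],1],[[7,-2.5,1.5],[0,0,-0.008],1],[[11,-4,3],[0,0,-0.008],1],[[15,-5.5,4.5],[0,0,-0.008],1],[[19,-7,5.5],[0,0,-0.008],1],[[20.6,-7.3,6.1],[0,0,-0.008],1],[[20.6,-7.3,6.1],[0,0,-0.008],1],[[20.6,-7.3,6.1],[0,0,-0.008],1]]'
cat > fitblock.py <<'E'
from h import *
import sys
def run(tag,x0,zt=.028,thr=150):
    im=viewer.camera("wrist"); k=K("wrist"); q=spotter.trace("wrist","bearing_block"); im=im[:,:,::-1].copy()
    cv2.imwrite(f"pics/{tag}.png",im)
    m=q[0]["mask"] if q else None
    r=fitmask(k,m,x0,[zt-.028,zt]); print("full-mask fit",np.round(r,4))
    hsv=cv2.cvtColor(im,cv2.COLOR_BGR2HSV)
    # top face: refine by reprojecting and searching bright gradient with seed
    for R_,c in ((r,(0,0,255)),):
        for z in (zt-.028,zt): cv2.polylines(im,[np.round(w2p(None,place(T2,*R_[:3],z),k)*16).astype(np.int32)],True,c,1,cv2.LINE_AA,4)
    cv2.polylines(im,[np.round(w2p(None,place(circ(.01),*r[:3],zt),k)*16).astype(np.int32)],True,(0,255,0),1,cv2.LINE_AA,4)
    cv2.imwrite(f"pics/{tag}f.png",im); return r
E
python3 - <<'E'
from fitblock import *
r=run("w14",[.4828,-.0321,-.277])
x,y,th=r[:3]; c,s=np.cos(th),np.sin(th)
goal([x-.005*c,y-.005*s,-.043],th+np.pi/2)
E
```

```text
time: 13.68
tcp_pos: [0.4782, -0.0283, 0.0901]
tool_rot: [0.797, 0.604, 0.001, -0.0]
force: [0.2, -1.5, 1.3]
opening: 0.0856
full-mask fit [ 0.4829 -0.0331 -0.2781  0.0694]
t13.78 tcp [ 0.4788 -0.0312  0.0907] yaw 1.2912 open 0.0852 j [-0.25  0.41  0.27  2.08 -0.17  0.67  1.43]
shift cm [-0.09 -0.08 13.37] turn [ 0.0025 -0.0018 -0.0015] dist mm 133.70382813850313
```

View pics/w14f.png

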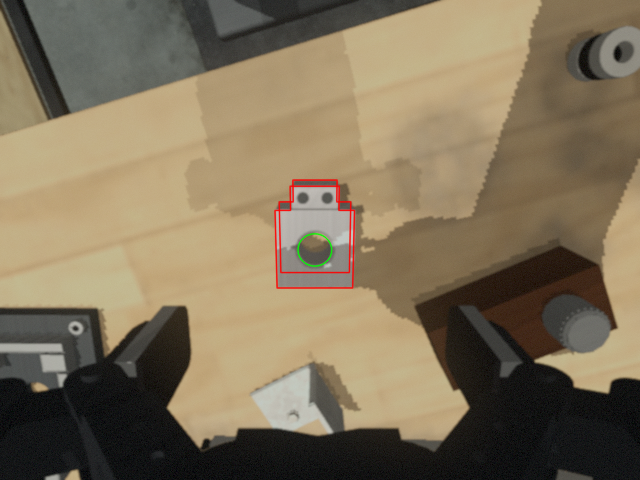

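Run:
```python
from h import *
p,r,o=tcp()
for uv,z in (((418,300),.04),((456,388),.04),((456,388),0),((418,300),.0),((312,365),.05),((250,395),0)):
    X=p2w("wrist",[uv],z)[0]; print(uv,z,X.round(3),r.inv().apply(X-p).round(3))
```

```text
(418, 300) 0.04 [0.526 0.016 0.04 ] [0.059 0.032 0.051]
(456, 388) 0.04 [0.59  0.026 0.04 ] [0.086 0.091 0.051]
(456, 388) 0 [0.621 0.033 0.   ] [0.101 0.118 0.091]
(418, 300) 0.0 [0.545 0.022 0.   ] [0.069 0.049 0.091]
(312, 365) 0.05 [ 0.544 -0.053  0.05 ] [-0.003  0.069  0.041]
(250, 395) 0 [ 0.585 -0.113  0.   ] [-0.049  0.124  0.091]
```

```bash
python3 -m pendant '[[[-0.1,-0.1,2],[0.002,-0.002,0],0.85],[[-0.1,-0.1,5],[0.002,-0.002,0],0.85],[[-0.1,-0.1,8],[0.002,-0.002,0],0.85],[[-0.1,-0.1,10],[0.002,-0.002,0],0.85],[[-0.1,-0.1,11.2],[0.002,-0.002,0],0.85],[[-0.1,-0.1,11.7],[0.002,-0.002,0],0.85],[[-0.1,-0.1,11.8],[0.002,-0.002,0],0.85],[[-0.1,-0.1,11.8],[0.002,-0.002,0],0.85]]' 60
python3 - <<'E'
from h import *
o=tcp()[2];print(o["force"],o["torque"])
goal([.478,-.0316,-.0275],1.292)
im=viewer.camera("wrist"); cv2.imwrite("pics/w15.png",im[:,:,::-1])
E
```

```text
time: 14.45
tcp_pos: [0.4784, -0.0328, -0.0268]
tool_rot: [0.799, 0.601, 0.0, 0.001]
force: [-0.0, -0.4, -0.1]
opening: 0.0724
[-0.00501233 -0.3649219  -0.14201339] [ 0.00170091 -0.02337805  0.02293829]
t14.45 tcp [ 0.4784 -0.0328 -0.0268] yaw 1.2896 open 0.0724 j [-0.17  0.64  0.18  2.11 -0.26  0.42  1.51]
shift cm [ 0.11 -0.07  0.07] turn [ 0.0015  0.0004 -0.0024] dist mm 1.49545855402602
```

View pics/w15.png

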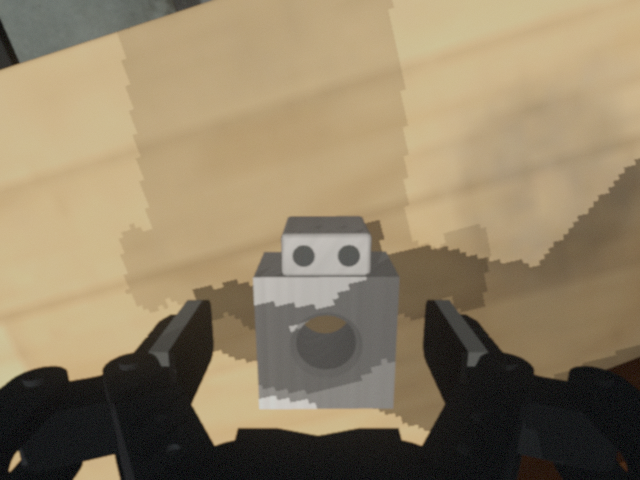

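```bash
python3 -m pendant '[[[0.2,-0.05,0.05],[0,0,0],0.8],[[0.2,-0.05,0.05],[0,0,0],0.7],[[0.2,-0.05,0.05],[0,0,0],0.6],[[0.2,-0.05,0.05],[0,0,0],0.5],[[0.2,-0.05,0.05],[0,0,0],0.4],[[0.2,-0.05,0.05],[0,0,0],0.4],[[0.2,-0.05,0.05],[0,0,0],0.4],[[0.2,-0.05,0.05],[0,0,0],0.4]]' 60
python3 - <<'E'
from h import *
o=tcp()[2];print(o["force"],o["torque"])
goal([.478,-.0316,-.0275],1.292)
im=viewer.camera("wrist"); cv2.imwrite("pics/w16.png",im[:,:,::-1])
im=viewer.camera("scene"); cv2.imwrite("pics/s16.png",cv2.resize(im[230:350,230:390,::-1],None,fx=4,fy=4,interpolation=cv2.INTER_CUBIC))
E
```

```text
time: 15.17
tcp_pos: [0.4793, -0.0303, -0.026]
tool_rot: [0.799, 0.601, 0.001, 0.001]
force: [-1.6, 0.4, 10.1]
opening: 0.0445
[-1.64692303  0.44284485 10.06703907] [0.04322263 0.46522727 0.08864043]
t15.17 tcp [ 0.4793 -0.0303 -0.026 ] yaw 1.2904 open 0.0445 j [-0.17  0.64  0.18  2.1  -0.26  0.42  1.5 ]
shift cm [-0.16 -0.09  0.15] turn [ 0.0029 -0.0006 -0.0016] dist mm 2.3531145414314674
```

View pics/w16.png

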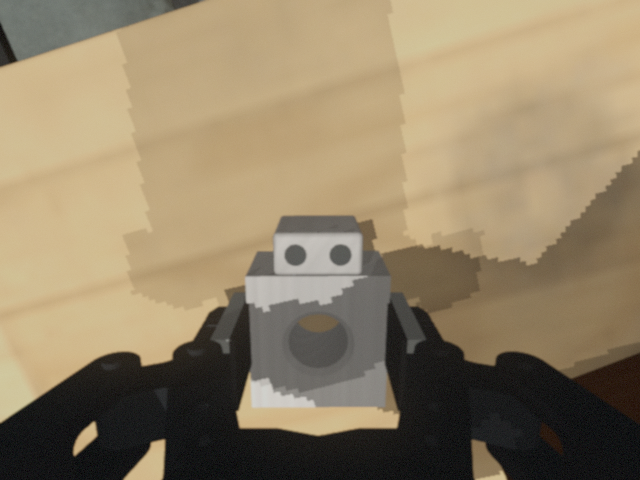

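View pics/s16.png

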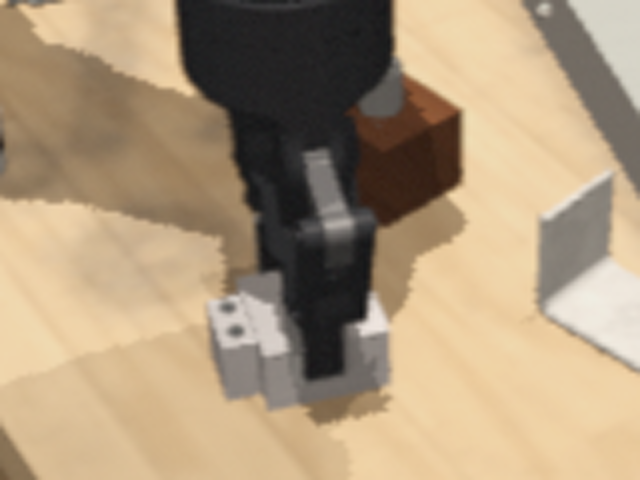

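The fingers hold the block's long sides (opening 44.5 mm, block at 247–388 × 276–408 in the wrist view, upright in the scene view), with the tips more than 12 mm above its underside. Next: lift.

```bash
python3 -m pendant '[[[0,0,-0.5],[0,0,0],0.4],[[0,0,-1.5],[0,0,0],0.4],[[0,0,-3],[0,0,0],0.4],[[0,0,-5],[0,0,0],0.4],[[0,0,-7],[0,0,0],0.4],[[0,0,-8],[0,0,0],0.4],[[0,0,-8],[0,0,0],0.4],[[0,0,-8],[0,0,0],0.4]]' 60
python3 - <<'E'
from h import *
o=tcp()[2];print(o["force"],o["torque"])
p,r,o=tcp()
k=K("wrist"); im=viewer.camera("wrist")[:,:,::-1].copy(); cv2.imwrite("pics/w17.png",im)
m=spotter.trace("wrist","bearing_block"); print(m[0]["conf"])
# fit in hand: block underside height guess = tcpz+.026
zt=p[2]+.0265+.028
x0=[p[0]+.005*.96,p[1]-.005*.28,r.as_matrix()[:,0].copy()]
yaw=np.arctan2(*r.as_matrix()[[1,0],0])-np.pi/2
rr=fitmask(k,m[0]["mask"],[x0[0],x0[1],yaw],[zt-.028,zt]); print(rr,"yaw tool-90",yaw)
print("block in tool",r.inv().apply(np.array([rr[0],rr[1],zt-.028])-p))
for z in (zt-.028,zt): cv2.polylines(im,[np.round(w2p(None,place(T2,*rr[:3],z),k)*16).astype(np.int32)],True,(0,0,255),1,cv2.LINE_AA,4)
cv2.polylines(im,[np.round(w2p(None,place(circ(.01),*rr[:3],zt),k)*16).astype(np.int32)],True,(0,255,0),1,cv2.LINE_AA,4)
cv2.imwrite("pics/w17f.png",im)
E
```

```text
time: 15.93
tcp_pos: [0.4793, -0.0301, 0.0542]
tool_rot: [0.799, 0.601, 0.002, 0.001]
force: [-0.1, 0.4, -2.8]
opening: 0.0444
[-0.13559907  0.44851595 -2.84151308] [ 0.01220321 -0.07758457 -0.00522978]
0.96
(np.float64(0.48204731538384604), np.float64(-0.03064465740022461), np.float64(-0.27614639109665917), np.float64(0.04683936759829521)) yaw tool-90 -0.2801574817788115
block in tool [ 0.00031005  0.0029086  -0.0264888 ]
```

View pics/w17f.png

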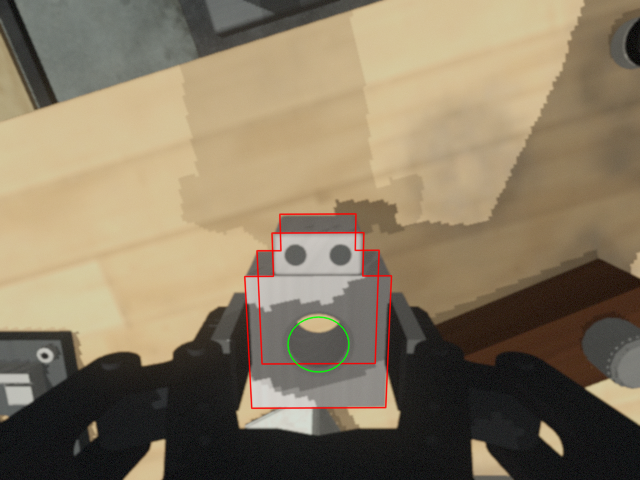

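Run:
```python
from h import *
goal([.5333,-.2490,.055],1.290)
```

```text
t16.03 tcp [ 0.4783 -0.0302  0.0531] yaw 1.2906 open 0.0442 j [-0.24  0.48  0.25  2.09 -0.21  0.59  1.45]
shift cm [-19.51  11.34  -0.17] turn [ 0.0015 -0.0001  0.0006] dist mm 225.63297976738795
```

```bash
python3 -m pendant '[[[-2,1,-0.2],[0,0,0],0.4],[[-5,3,-0.2],[0,0,0],0.4],[[-9,5,-0.2],[0,0,0],0.4],[[-13,7.5,-0.2],[0,0,0],0.4],[[-17,10,-0.2],[0,0,0],0.4],[[-19.5,11.3,-0.2],[0,0,0],0.4],[[-19.5,11.3,-0.2],[0,0,0],0.4],[[-19.5,11.3,-0.2],[0,0,0],0.4]]' 60
python3 - <<'E'
from h import *
goal([.5333,-.2490,.055],1.290)
im=viewer.camera("wrist"); cv2.imwrite("pics/w18.png",im[:,:,::-1])
im=viewer.camera("scene"); cv2.imwrite("pics/s18.png",cv2.resize(im[290:450,330:530,::-1],None,fx=3.5,fy=3.5,interpolation=cv2.INTER_CUBIC))
goal([.5333,-.2490,.0],1.290)
E
```

```text
time: 16.7
tcp_pos: [0.5315, -0.2523, 0.0539]
tool_rot: [0.801, 0.599, -0.001, 0.0]
force: [0.3, 3.1, -2.2]
opening: 0.0446
t16.70 tcp [ 0.5315 -0.2523  0.0539] yaw 1.2852 open 0.0446 j [ 0.18  0.63  0.25  1.81 -0.22  0.73  1.84]
shift cm [ 0.37  0.08 -0.11] turn [-0.      0.0016 -0.0048] dist mm 3.9594004890550263
t16.80 tcp [ 0.5318 -0.2475  0.0538] yaw 1.2907 open 0.0444 j [ 0.17  0.62  0.25  1.82 -0.22  0.73  1.84]
shift cm [-0.11  0.2   5.38] turn [-0.0016 -0.0012  0.0007] dist mm 53.83520794232069
```

View pics/w18.png

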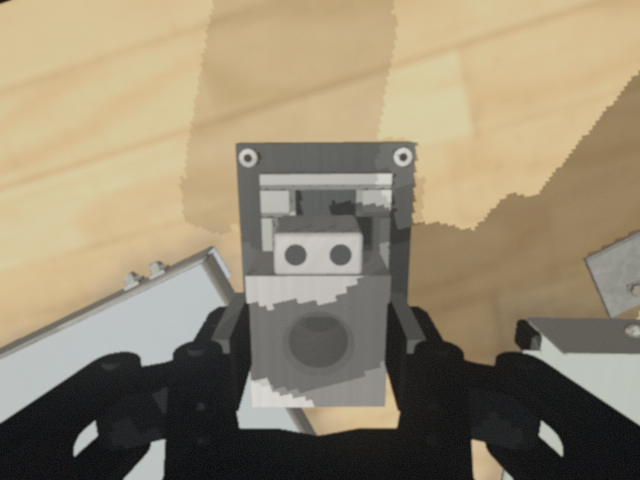

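View pics/s18.png

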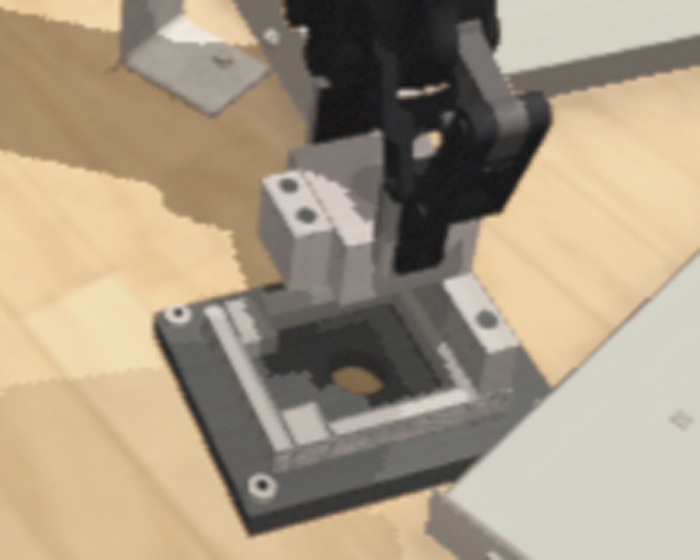

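The views show the block over the pocket, tongue toward −x as needed; the wrist picture was taken mid-settle (3.9 mm still to go, as measured). I lower partway and check again at rest.

```bash
python3 -m pendant '[[[-0.11,0.2,0.5],[-0.001,-0.001,0],0.4],[[-0.11,0.2,1.5],[-0.001,-0.001,0],0.4],[[-0.11,0.2,2.5],[-0.001,-0.001,0],0.4],[[-0.11,0.2,3.2],[-0.001,-0.001,0],0.4],[[-0.11,0.2,3.6],[-0.001,-0.001,0],0.4],[[-0.11,0.2,3.6],[-0.001,-0.001,0],0.4],[[-0.11,0.2,3.6],[-0.001,-0.001,0],0.4],[[-0.11,0.2,3.6],[-0.001,-0.001,0],0.4]]' 60
python3 - <<'E'
from h import *
goal([.5333,-.2490,.0],1.290)
import pickle
k=K("wrist"); im=viewer.camera("wrist"); cv2.imwrite("pics/w19.png",im[:,:,::-1]); pickle.dump(k,open("k19.pkl","wb"))
im=viewer.camera("scene"); cv2.imwrite("pics/s19.png",cv2.resize(im[290:450,330:530,::-1],None,fx=3.5,fy=3.5,interpolation=cv2.INTER_CUBIC))
goal([.5333,-.2490,.0],1.290)
E
```

```text
time: 17.47
tcp_pos: [0.5336, -0.2493, 0.0181]
tool_rot: [0.799, 0.601, 0.0, 0.0]
force: [0.1, -0.1, -2.6]
opening: 0.0444
t17.47 tcp [ 0.5336 -0.2493  0.0181] yaw 1.2906 open 0.0444 j [ 0.19  0.68  0.23  1.82 -0.24  0.67  1.85]
shift cm [ 0.02 -0.04  1.81] turn [ 0.     -0.      0.0006] dist mm 18.083642262709077
t17.57 tcp [ 0.5338 -0.2493  0.0183] yaw 1.2906 open 0.0445 j [ 0.19  0.68  0.23  1.82 -0.24  0.67  1.85]
shift cm [ 0.01 -0.05  1.83] turn [ 0.0004 -0.0001  0.0006] dist mm 18.277747158841652
```

View pics/w19.png

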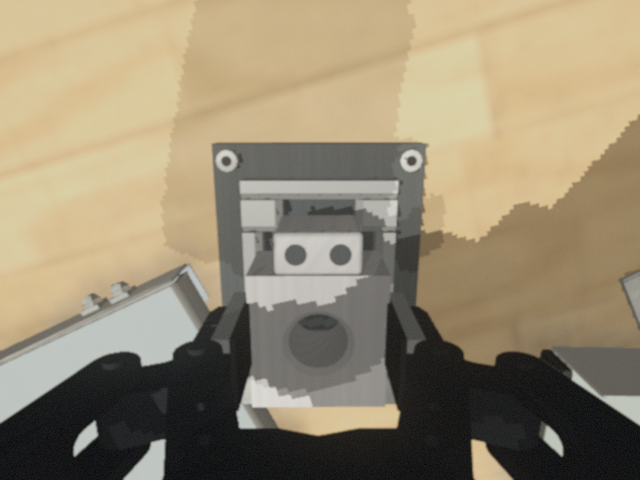

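View pics/s19.png

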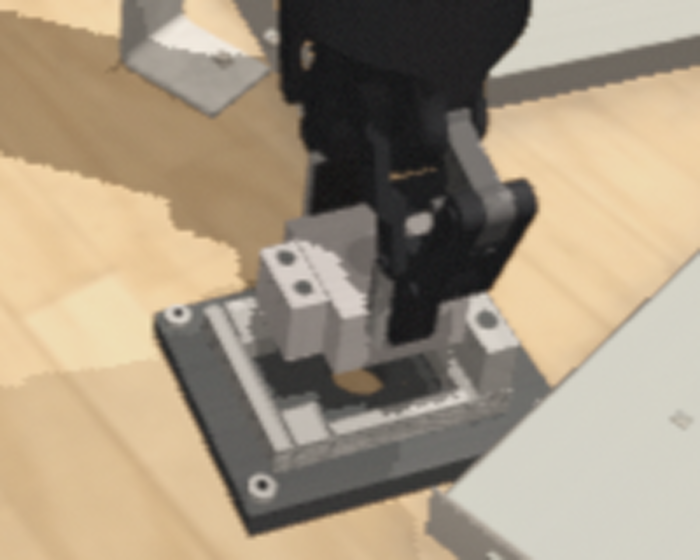

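Run:
```python
from h import *
import pickle
from scipy.optimize import least_squares
k=pickle.load(open("k19.pkl","rb"))
im=cv2.imread("pics/w19.png")
cv2.imwrite("pics/z19.png",cv2.resize(im[135:285,200:440],None,fx=3,fy=3,interpolation=cv2.INTER_CUBIC))
obs=[((-47.5,-32.5,24),(240,181)),((-47.5,32.5,24),(399,181)),((-54.1,-39,17),(227,160)),((-54.1,39,17),(411,160)),((-62,-46,12),(213,143.5)),((-62,46,12),(427,143.5))]
def res(v):
    x,y,th=v; P=np.array([p for p,_ in obs])/1000; c,s=np.cos(th),np.sin(th)
    W=np.c_[x+c*P[:,0]-s*P[:,1],y+s*P[:,0]+c*P[:,1],P[:,2]]
    return (w2p(None,W,k)-np.array([q for _,q in obs])).ravel()
r=least_squares(res,[.5376,-.249,-.285]); print(r.x.round(4)); print(r.fun.reshape(-1,2).round(1).tolist())
g=r.x
m=spotter.trace("wrist","bearing_block")[0]["mask"]
p,rt,o=tcp()
for dz in (.0235,.0265):
    zt=p[2]+dz+.028
    rr=fitmask(k,m,[p[0]+.003,p[1],-.28],[zt-.028,zt]); print("block",np.round(rr,4), "tool frame", rt.inv().apply(np.array([rr[0],rr[1],zt])-p).round(4))
```

```text
[ 0.5364 -0.249  -0.2809]
[[0.0, -1.0], [0.0, -1.0], [-0.2, 2.1], [1.2, 2.2], [-1.3, -1.1], [0.2, -1.0]]
block [ 0.5375 -0.2503 -0.2806  0.0505] tool frame [ 0.0001  0.004  -0.0515]
block [ 0.5364 -0.2499 -0.2769  0.0526] tool frame [ 0.0001  0.0028 -0.0545]
```

View pics/z19.png

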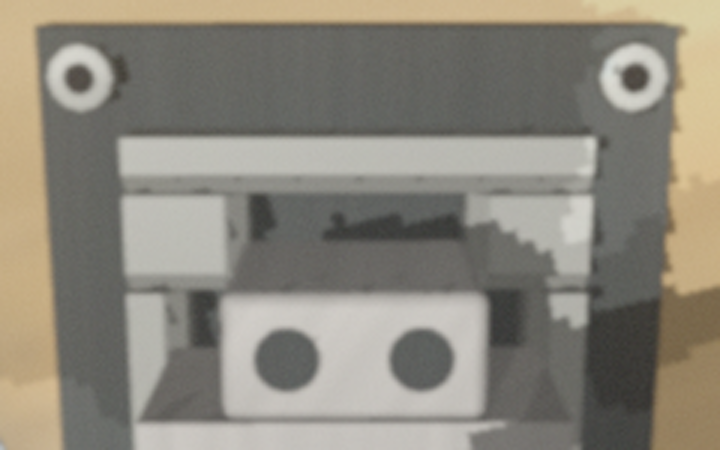

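```bash
python3 -m pendant '[[[0,-0.05,0.4],[0,0,0],0.4],[[0,-0.05,0.8],[0,0,0],0.4],[[0,-0.05,1.2],[0,0,0],0.4],[[0,-0.05,1.6],[0,0,0],0.4],[[0,-0.05,1.9],[0,0,0],0.4],[[0,-0.05,2.2],[0,0,0],0.4],[[0,-0.05,2.4],[0,0,0],0.4],[[0,-0.05,2.5],[0,0,0],0.4]]' 60
python3 - <<'E'
from h import *
o=tcp()[2];print(o["force"],o["torque"])
goal([.5331,-.2490,-.014],1.290)
im=viewer.camera("wrist"); cv2.imwrite("pics/w20.png",im[:,:,::-1])
im=viewer.camera("scene"); cv2.imwrite("pics/s20.png",cv2.resize(im[290:450,330:530,::-1],None,fx=3.5,fy=3.5,interpolation=cv2.INTER_CUBIC))
E
```

```text
time: 18.28
tcp_pos: [0.533, -0.2491, -0.0072]
tool_rot: [0.799, 0.601, -0.0, -0.0]
force: [-0.1, -0.6, -2.8]
opening: 0.0445
[-0.13758864 -0.62932773 -2.79005744] [-0.02050032  0.03144786  0.00849266]
t18.28 tcp [ 0.533  -0.2491 -0.0072] yaw 1.2906 open 0.0445 j [ 0.2   0.72  0.22  1.83 -0.25  0.62  1.86]
shift cm [0.01 0.   0.68] turn [-0.0002 -0.0001  0.0006] dist mm 6.833083816528319
```

View pics/w20.png

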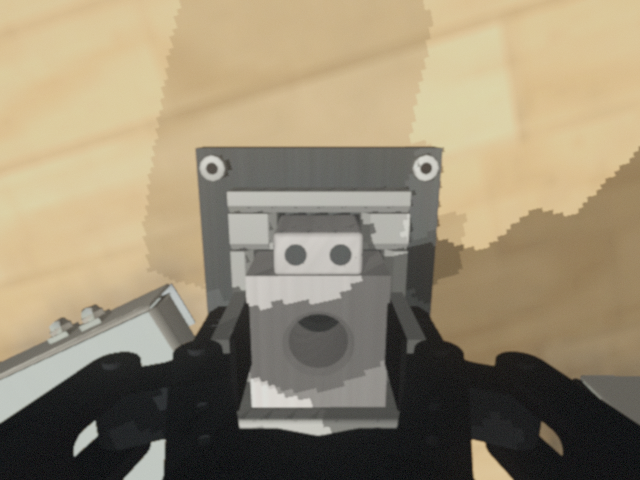

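View pics/s20.png

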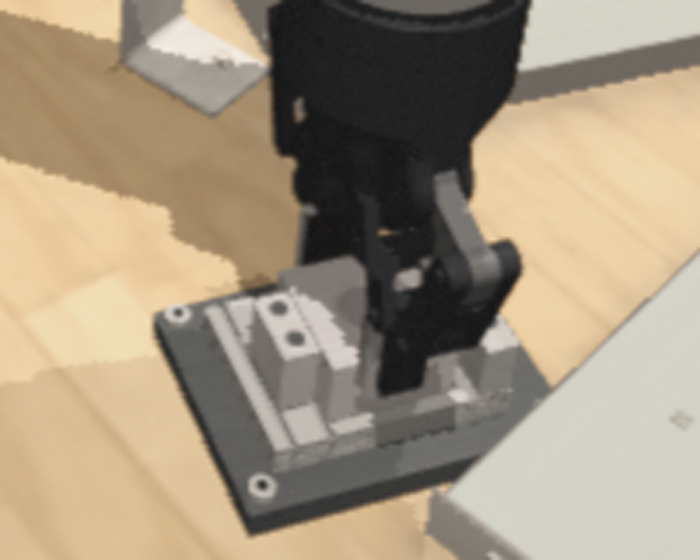

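The block is going into the pocket with no contact force (wrist: screws at (212,168) and (426,168), block centred between them). I go on down to the floor.

```bash
python3 -m pendant '[[[0,0,0.15],[0,0,0],0.4],[[0,0,0.3],[0,0,0],0.4],[[0,0,0.45],[0,0,0],0.4],[[0,0,0.6],[0,0,0],0.4],[[0,0,0.68],[0,0,0],0.4],[[0,0,0.72],[0,0,0],0.4],[[0,0,0.72],[0,0,0],0.4],[[0,0,0.72],[0,0,0],0.4]]' 60
python3 - <<'E'
from h import *
o=tcp()[2];print(o["force"],o["torque"])
goal([.5331,-.2490,-.014],1.290)
E
```

```text
time: 19.05
tcp_pos: [0.533, -0.249, -0.0139]
tool_rot: [0.799, 0.601, 0.0, -0.0]
force: [-2.9, 1.6, 1.9]
opening: 0.0444
[-2.89989843  1.57680564  1.8977705 ] [ 0.22875473  0.35842971 -0.02196407]
t19.05 tcp [ 0.533  -0.249  -0.0139] yaw 1.2906 open 0.0444 j [ 0.2   0.73  0.22  1.83 -0.25  0.61  1.86]
shift cm [0.   0.01 0.01] turn [-0.0002 -0.0003  0.0006] dist mm 0.11277444884998584
```

```bash
python3 -m pendant '[[[0,0,0.05],[0,0,0],0.4],[[0,0,0.1],[0,0,0],0.4],[[0,0,0.12],[0,0,0],0.4],[[0,0,0.12],[0,0,0],0.4],[[0,0,0.12],[0,0,0],0.4],[[0,0,0.12],[0,0,0],0.4],[[0,0,0.12],[0,0,0],0.4],[[0,0,0.12],[0,0,0],0.4]]' 60
python3 - <<'E'
from h import *
o=tcp()[2];print(o["force"],o["torque"])
goal([.5331,-.2490,-.014],1.290)
E
```

```text
time: 19.72
tcp_pos: [0.533, -0.249, -0.014]
tool_rot: [0.799, 0.601, 0.0, -0.0]
force: [-4.8, 2.7, 12.6]
opening: 0.0443
[-4.81380054  2.68191484 12.64864773] [0.45388549 1.01364213 0.06014083]
t19.72 tcp [ 0.533 -0.249 -0.014] yaw 1.2905 open 0.0443 j [ 0.2   0.73  0.22  1.83 -0.25  0.61  1.86]
shift cm [0.01 0.01 0.  ] turn [-0.0002 -0.0006  0.0005] dist mm 0.11377443908482654
```

```bash
python3 -m pendant '[[[0,0,0],[0,0,0],0.56],[[0,0,0],[0,0,0],0.6],[[0,0,0],[0,0,0],0.64],[[0,0,0],[0,0,0],0.66],[[0,0,0],[0,0,0],0.66],[[0,0,0],[0,0,0],0.66],[[0,0,0],[0,0,0],0.66],[[0,0,0],[0,0,0],0.66]]' 60
python3 - <<'E'
from h import *
o=tcp()[2];print(o["force"],o["torque"],o["opening"])
im=viewer.camera("wrist"); cv2.imwrite("pics/w21.png",im[:,:,::-1])
im=viewer.camera("scene"); cv2.imwrite("pics/s21.png",cv2.resize(im[290:450,330:530,::-1],None,fx=3.5,fy=3.5,interpolation=cv2.INTER_CUBIC))
E
```

```text
time: 20.38
tcp_pos: [0.533, -0.249, -0.0141]
tool_rot: [0.799, 0.601, 0.0, -0.0]
force: [-0.6, 0.1, -0.0]
opening: 0.0562
[-0.63201063  0.06808951 -0.00994536] [ 0.06127844 -0.00157161 -0.00172845] 0.056190129844752884
```

View pics/w21.png

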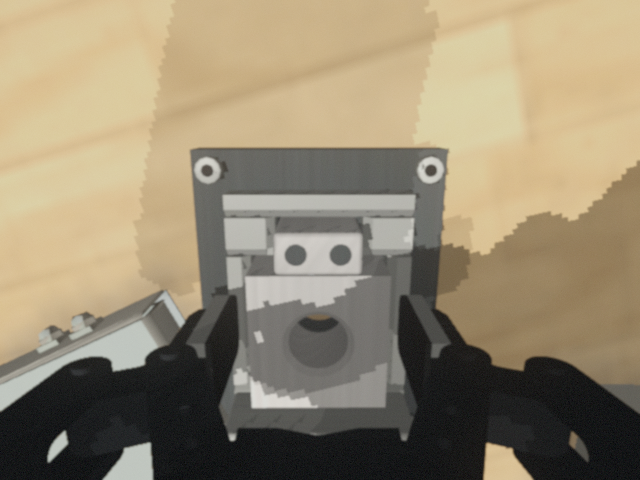

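View pics/s21.png

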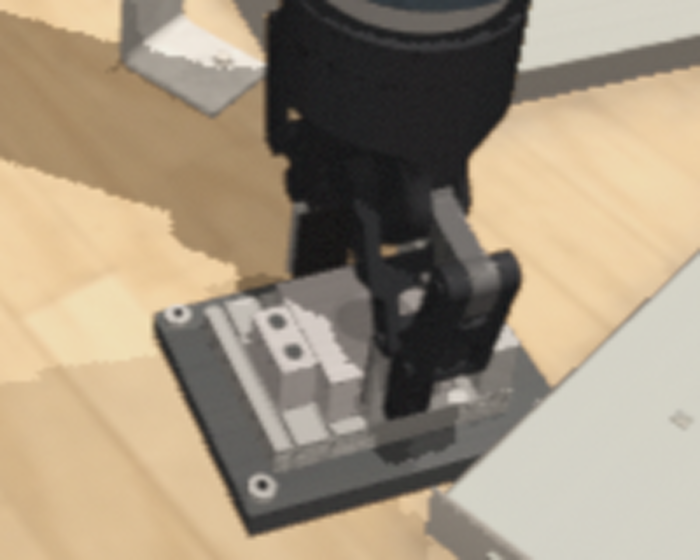

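Released: the block sits inside the walls and looks flat, with bench showing through the bore at (318,318). I rise and verify from above.

```bash
python3 -m pendant '[[[0,0,-1],[0,0,0],0.66],[[0,0,-3],[0,0,0],0.66],[[0,0,-6],[0,0,0],0.66],[[0,0,-9],[0,0,0],0.66],[[0,-1,-12],[0,0,0],0.8],[[0,-2.5,-14],[0,0,0],1],[[0,-2.5,-14],[0,0,0],1],[[0,-2.5,-14],[0,0,0],1]]'
python3 - <<'E'
from h import *
import pickle
print(tcp()[2]["qd"].round(3))
k=K("wrist"); im=viewer.camera("wrist"); m=spotter.trace("wrist","bearing_block")[0]["mask"]
im=im[:,:,::-1].copy(); cv2.imwrite("pics/w22.png",im); pickle.dump(k,open("k22.pkl","wb"))
rr=fitmask(k,m,[.5364,-.249,-.281],[.012,.040]); print("block",np.round(rr,4))
for n in ("bearing_block","pocket","nest"):
    for q in spotter.spot_point("wrist",n)[:1]: print(n,q["conf"],q["uv"],p2w(None,q["uv"],0 if n=="nest" else .012,k)[0])
for z in (.012,.04): cv2.polylines(im,[np.round(w2p(None,place(T2,*rr[:3],z),k)*16).astype(np.int32)],True,(0,0,255),1,cv2.LINE_AA,4)
u,v=w2p(None,[[rr[0],rr[1],.04]],k)[0].astype(int)
cv2.imwrite("pics/w22f.png",cv2.resize(im[v-100:v+90,u-110:u+110],None,fx=3,fy=3,interpolation=cv2.INTER_CUBIC))
s=viewer.camera("scene"); cv2.imwrite("pics/s22.png",cv2.resize(s[330:450,360:500,::-1],None,fx=4.5,fy=4.5,interpolation=cv2.INTER_CUBIC))
E
```

```text
time: 21.15
tcp_pos: [0.5095, -0.2425, 0.1277]
tool_rot: [0.799, 0.601, 0.001, 0.001]
force: [0.3, -0.3, -0.2]
opening: 0.0854
[ 0.002  0.051 -0.017  0.002 -0.007 -0.013  0.001]
block [ 0.5362 -0.2499 -0.2774  0.0691]
bearing_block 0.95 [315.2, 261.0] [ 0.53740035 -0.25211228  0.012     ]
pocket 0.68 [317.5, 259.1] [ 0.53647007 -0.25009855  0.012     ]
nest 0.71 [317.9, 254.2] [ 0.53652295 -0.2497955   0.        ]
```

View pics/w22f.png

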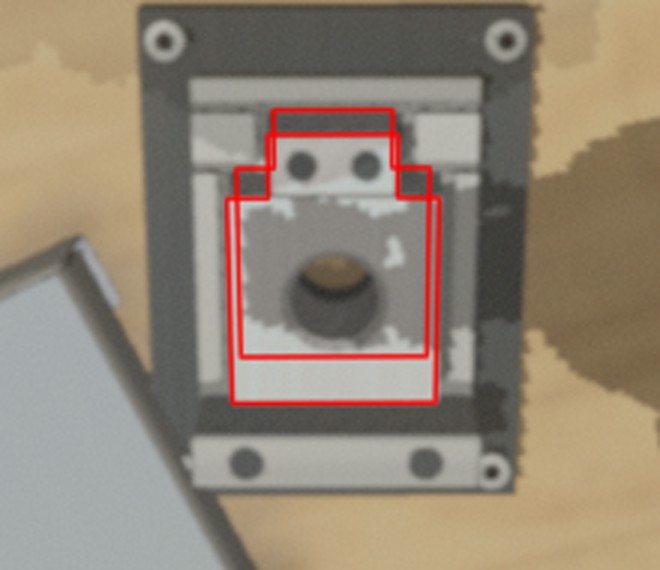

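View pics/s22.png

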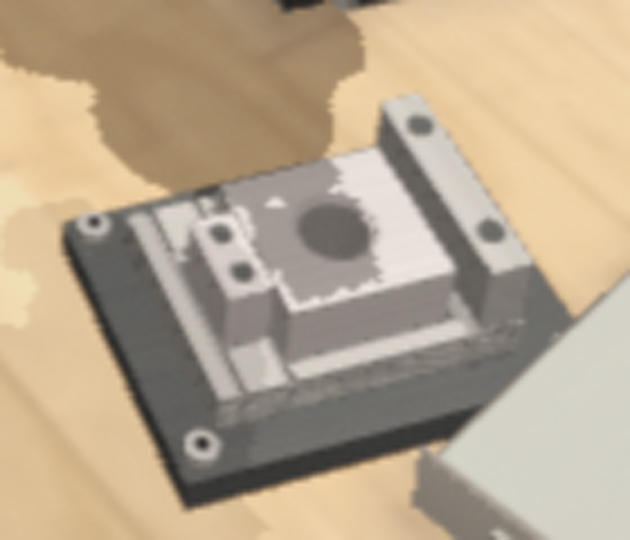

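Nest check: the block outline (fit at z = 12–40 mm) lies on the block in the pocket, and the block stands proud of the walls evenly. The fit gives (0.5362, −0.2499, yaw −0.277) against a pocket at (0.5364, −0.2495, −0.281). Next is the pin with the wide head, the one at higher y.

```bash
python3 - <<'E'
from h import *
goal([.565,.09,.15],0.06)
E
python3 -m pendant '[[[2,-1,-2],[0,0,0.15],1],[[6,-2.5,-3],[0,0,0.3],1],[[10,-4,-3],[0,0,0.45],1],[[14,-4.5,-3],[0,0,0.6],1],[[18,-5,-3],[0,0,0.7],1],[[22,-5,-3],[0,0,0.8],1],[[26,-5,-3],[0,0,0.9],1],[[28,-5,-3],[0,0,0.95],1]]'
python3 - <<'E'
from h import *
goal([.565,.09,.14],0.06)
E
```

```text
t21.45 tcp [ 0.5087 -0.242   0.1249] yaw 1.2908 open 0.0854 j [ 0.14  0.49  0.29  1.84 -0.18  0.84  1.81]
shift cm [33.46 -3.77 -2.48] turn [-2.1000e-03  7.0000e-04  1.2308e+00] dist mm 337.65969601528127
time: 22.12
tcp_pos: [0.5384, 0.0448, 0.1547]
tool_rot: [0.986, 0.168, -0.001, -0.001]
force: [0.1, 0.4, 0.3]
opening: 0.0855
t22.12 tcp [0.5384 0.0448 0.1547] yaw 0.3373 open 0.0855 j [-0.52  0.42  0.45  1.88 -0.24  0.89  0.39]
shift cm [ 4.01 -3.38  1.47] turn [-0.0022  0.0018  0.2773] dist mm 54.518807324895505
```

```bash
python3 -m pendant '[[[1.5,-1.2,1],[0,0,0.12],1],[[3,-2.6,1.4],[0,0,0.22],1],[[4,-3.4,1.5],[0,0,0.277],1],[[4,-3.4,1.5],[0,0,0.277],1],[[4,-3.4,1.5],[0,0,0.277],1],[[4,-3.4,1.5],[0,0,0.277],1],[[4,-3.4,1.5],[0,0,0.277],1],[[4,-3.4,1.5],[0,0,0.277],1]]'
python3 - <<'E'
from h import *
import pickle
print(tcp()[2]["qd"].round(3))
k=K("wrist"); im=viewer.camera("wrist"); cv2.imwrite("pics/w23.png",im[:,:,::-1]); pickle.dump(k,open("k23.pkl","wb"))
for n,z in (("locating_pin",.002),("slim_pin",.002),("pin_stand",0)):
    for q in spotter.spot_point("wrist",n)[:2]: print(n,q["conf"],q["uv"],p2w(None,q["uv"],z,k)[0])
    for q in spotter.boxes_of("wrist",n)[:2]: print(n,q["conf"],q["uv"],p2w(None,q["uv"],.06,k)[0])
print(tcp()[0])
E
```

```text
time: 22.78
tcp_pos: [0.5646, 0.0887, 0.14]
tool_rot: [1.0, 0.03, -0.001, -0.001]
force: [0.3, -0.5, 0.5]
opening: 0.0856
[-0.004 -0.    -0.003 -0.003 -0.003  0.001 -0.003]
locating_pin 0.59 [308.9, 202.5] [0.556504   0.09851742 0.002     ]
slim_pin 0.62 [314.0, 264.4] [0.56311681 0.04968662 0.002     ]
slim_pin 0.68 [317.3, 287.1] [0.56572107 0.05341045 0.06      ]
pin_stand 0.92 [315.4, 230.5] [0.56265936 0.07660035 0.        ]
pin_stand 0.68 [312.5, 241.8] [0.56090204 0.08377461 0.06      ]
[0.56479808 0.09003124 0.13982091]
```

View pics/w23.png

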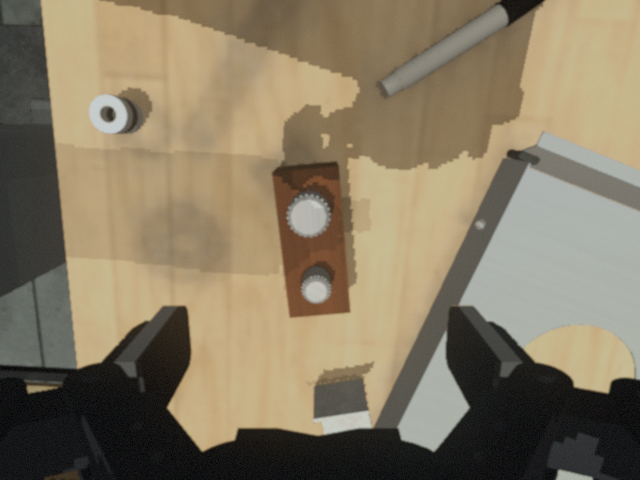

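Run:
```python
from h import *
import pickle
k=pickle.load(open("k23.pkl","rb")); im=cv2.imread("pics/w23.png")
hsv=cv2.cvtColor(im,cv2.COLOR_BGR2HSV)
m=((hsv[...,1]<70)&(hsv[...,2]>130)).astype(np.uint8); m[:185]=0;m[320:]=0;m[:,:275]=0;m[:,350:]=0
n,l,st,ce=cv2.connectedComponentsWithStats(m)
for i in range(1,n):
    if st[i,4]>100:
        c=[st[i,0]+st[i,2]/2-.5,st[i,1]+st[i,3]/2-.5]
        print(st[i],ce[i].round(1),p2w(None,ce[i],.064,k)[0].round(4),p2w(None,c,.064,k)[0].round(4))
cv2.imwrite("pics/z23.png",cv2.resize(im[150:330,240:390],None,fx=3.5,fy=3.3,interpolation=cv2.INTER_CUBIC))
goal([.56,.1,.04],.16)
```

```text
[ 287  194   43   43 1282] [307.9 216.3] [0.5572 0.1009 0.064 ] [0.5572 0.1017 0.064 ]
[301 276  30  28 592] [315.6 290.1] [0.5647 0.0529 0.064 ] [0.5646 0.0533 0.064 ]
t23.13 tcp [0.5648 0.09   0.1398] yaw 0.0602 open 0.0854 j [-0.61  0.51  0.5   1.82 -0.3   0.89  0.09]
shift cm [-0.4  -1.    9.99] turn [-0.0022  0.002  -0.0998] dist mm 100.4321250387588
```

I have reached the picture-viewing limit, so I continue on measured numbers. The wide head's disc is 43 px across, centred at (308,215), which gives (0.557, 0.101). The slim head is 30 px across at (316,290).

```bash
python3 - <<'E'
from h import *
goal([.557,.1012,.06],.155)
E
python3 -m pendant '[[[-0.4,-0.5,3],[-0.002,0.002,-0.09],0.65],[[-0.6,-1.1,6],[-0.002,0.002,-0.095],0.6],[[-0.67,-1.17,7.5],[-0.002,0.002,-0.095],0.6],[[-0.67,-1.17,8],[-0.002,0.002,-0.095],0.6],[[-0.67,-1.17,8],[-0.002,0.002,-0.095],0.6],[[-0.67,-1.17,8],[-0.002,0.002,-0.095],0.6],[[-0.67,-1.17,8],[-0.002,0.002,-0.095],0.6],[[-0.67,-1.17,8],[-0.002,0.002,-0.095],0.6]]'
cat > pinfit.py <<'E'
from h import *
def run(x0,y0,ztop=.064,rad=.013,vmin=120):
    k=K("wrist"); im=viewer.camera("wrist")[:,:,::-1].copy()
    u,v=w2p(None,[[x0,y0,ztop]],k)[0]
    hsv=cv2.cvtColor(im,cv2.COLOR_BGR2HSV)
    m=((hsv[...,1]<70)&(hsv[...,2]>vmin)).astype(np.uint8)
    w=np.zeros_like(m); cv2.circle(w,(int(u),int(v)),60,1,-1); m&=w
    n,l,st,ce=cv2.connectedComponentsWithStats(m)
    print("expected",u,v)
    for i in range(1,n):
        if st[i,4]>300:
            c=[st[i,0]+st[i,2]/2-.5,st[i,1]+st[i,3]/2-.5]
            print(st[i],ce[i].round(1),p2w(None,ce[i],ztop,k)[0].round(4),"bbox c",p2w(None,c,ztop,k)[0].round(4))
    return im
E
python3 - <<'E'
from pinfit import *
print(tcp()[2]["qd"].round(3))
im=run(.557,.1012); cv2.imwrite("pics/w24.png",im)
for q in spotter.boxes_of("wrist","locating_pin")[:2]: print(q["conf"],q["uv"])
t=spotter.trace("wrist","locating_pin")
if t:
    ys,xs=np.nonzero(t[0]["mask"]); print(t[0]["conf"],xs.min(),xs.max(),ys.min(),ys.max())
goal([.557,.1012,.006],.155)
E
```

```text
t23.13 tcp [0.5648 0.09   0.1398] yaw 0.0602 open 0.0854 j [-0.61  0.51  0.5   1.82 -0.3   0.89  0.09]
shift cm [-0.69 -1.15  7.99] turn [-0.0022  0.002  -0.0948] dist mm 80.9748655276845
time: 23.8
tcp_pos: [0.5584, 0.1014, 0.0612]
tool_rot: [0.997, 0.077, 0.001, -0.0]
force: [0.1, -0.2, 0.6]
opening: 0.051
[-0.002  0.001 -0.003  0.004 -0.     0.    -0.   ]
expected 315.3396573838303 280.5487298047658
[ 285  264   62   44 2012] [316.6 284.8] [0.5579 0.0993 0.064 ] bbox c [0.5574 0.0989 0.064 ]
0.86 [314.9, 274.0]
0.57 286 345 241 306
t23.95 tcp [0.5578 0.1015 0.0606] yaw 0.1552 open 0.0509 j [-0.57  0.61  0.42  1.88 -0.35  0.73  0.2 ]
shift cm [-0.09  0.02  5.46] turn [-0.0004 -0.0013  0.0002] dist mm 54.595757461790654
```

```bash
python3 -m pendant '[[[-0.1,-0.08,1],[0,0,0],0.6],[[-0.1,-0.08,2.2],[0,0,0],0.6],[[-0.1,-0.08,3.4],[0,0,0],0.6],[[-0.1,-0.08,4.4],[0,0,0],0.6],[[-0.1,-0.08,5],[0,0,0],0.6],[[-0.1,-0.08,5.4],[0,0,0],0.6],[[-0.1,-0.08,5.4],[0,0,0],0.6],[[-0.1,-0.08,5.4],[0,0,0],0.6]]'
python3 - <<'E'
from h import *
print(tcp()[2]["force"])
goal([.5572,.1022,.006],.155)
E
```

```text
time: 24.62
tcp_pos: [0.5568, 0.102, 0.0064]
tool_rot: [0.997, 0.077, 0.001, -0.0]
force: [1.0, -0.4, -0.4]
opening: 0.0514
[ 0.97811495 -0.43522843 -0.4356835 ]
t24.62 tcp [0.5568 0.102  0.0064] yaw 0.1550 open 0.0514 j [-0.53  0.69  0.37  1.89 -0.4   0.63  0.24]
shift cm [ 0.04 -0.01  0.04] turn [-0.0002 -0.0012 -0.    ] dist mm 0.6029089211948045
```

```bash
python3 -m pendant '[[[0.04,0,0],[0,0,0],0.5],[[0.04,0,0],[0,0,0],0.4],[[0.04,0,0],[0,0,0],0.3],[[0.04,0,0],[0,0,0],0.2],[[0.04,0,0],[0,0,0],0.2],[[0.04,0,0],[0,0,0],0.2],[[0.04,0,0],[0,0,0],0.2],[[0.04,0,0],[0,0,0],0.2]]' 60
python3 - <<'E'
from h import *
o=tcp()[2];print(o["force"],o["torque"],o["opening"])
t=spotter.trace("wrist","locating_pin") if viewer.camera("wrist") is not None else 0
for q in t[:1]:
    ys,xs=np.nonzero(q["mask"]); print(q["conf"],xs.min(),xs.max(),ys.min(),ys.max())
goal([.5572,.1022,.006],.155)
E
```

```text
time: 25.28
tcp_pos: [0.5576, 0.1022, 0.0071]
tool_rot: [0.997, 0.077, 0.001, -0.0]
force: [-1.1, 0.1, 6.1]
opening: 0.0234
[-1.05734302  0.0984356   6.1165265 ] [-0.06724696  0.27505182  0.01537365] 0.023440058606114936
0.7 281 354 281 375
t25.38 tcp [0.5576 0.1022 0.0072] yaw 0.1549 open 0.0239 j [-0.53  0.69  0.37  1.89 -0.4   0.63  0.24]
shift cm [-0.04 -0.01  0.12] turn [-0.0005 -0.0021 -0.0001] dist mm 1.2353238331807121
```

```bash
python3 -m pendant '[[[0,0,-0.6],[0,0,0],0.2],[[0,0,-1.6],[0,0,0],0.2],[[0,0,-3],[0,0,0],0.2],[[0,0,-4.5],[0,0,0],0.2],[[0,0,-6.5],[0,0,0],0.2],[[0,0,-8.5],[0,0,0],0.2],[[0,0,-10],[0,0,0],0.2],[[0,0,-10],[0,0,0],0.2]]' 60
python3 - <<'E'
from h import *
o=tcp()[2];print(o["force"],o["torque"],o["opening"])
im=viewer.camera("wrist"); cv2.imwrite("pics/w25.png",im[:,:,::-1])
for q in spotter.trace("wrist","locating_pin")[:2]:
    ys,xs=np.nonzero(q["mask"]); print(q["conf"],xs.min(),xs.max(),ys.min(),ys.max(), "uc top rows",[ (v,round(xs[ys==v].mean(),1)) for v in range(ys.min(),ys.max(),15)])
for q in spotter.spot_point("wrist","slim_pin")[:1]: print("slim",q["conf"],q["uv"],p2w("wrist",q["uv"],.002)[0])
im=viewer.camera("scene"); cv2.imwrite("pics/s25.png",im[:,:,::-1])
for q in spotter.trace("scene","locating_pin")[:2]:
    ys,xs=np.nonzero(q["mask"]); print("scene",q["conf"],xs.min(),xs.max(),ys.min(),ys.max())
    c=np.cov(np.c_[xs,ys].T); 
    for v in range(ys.min(),ys.max()+1,2): print(v,xs[ys==v].min(),xs[ys==v].max())
goal([.5364,-.2497,.10],1.29)
E
```

```text
time: 26.05
tcp_pos: [0.5599, 0.1024, 0.1109]
tool_rot: [0.997, 0.077, 0.004, -0.001]
force: [0.3, 0.5, -1.9]
opening: 0.0238
[ 0.30840897  0.53536947 -1.9325378 ] [ 0.01676725 -0.07806444  0.02099057] 0.023750667626184628
0.81 281 355 264 375 uc top rows [(264, np.float64(317.0)), (279, np.float64(317.0)), (294, np.float64(317.5)), (309, np.float64(317.5)), (324, np.float64(317.5)), (339, np.float64(318.0)), (354, np.float64(317.5)), (369, np.float64(318.5))]
scene 0.69 299 310 177 212
177 302 304
179 301 308
181 300 309
183 300 310
185 301 310
187 301 310
189 301 310
191 301 310
193 300 309
195 299 307
197 299 306
199 300 306
201 300 307
203 300 307
205 300 307
207 300 307
209 300 307
211 301 306
t26.30 tcp [0.5565 0.102  0.1062] yaw 0.1550 open 0.0240 j [-0.6   0.54  0.45  1.86 -0.32  0.82  0.17]
shift cm [-7.41 34.44  0.6 ] turn [-3.000e-04 -3.000e-04 -1.135e+00] dist mm 352.34883707459454
```

Run:
```python
from h import *
p,r,o=tcp(); k=K("wrist"); ks=K("scene")
def pinpts(y,tx,ty,x=0):  # tool frame, tilt slopes
    P=[]
    for z,rad in ((-.0568,.013),(-.0328,.013),(-.0328,.008),(.001,.008),(.0052,.005)):
        c=circ(rad); dz=z+.045
        P.append(np.c_[x+c[:,0]+tx*dz,y+c[:,1]+ty*dz,np.full(len(c),z)])
    return np.vstack(P)
for y in (-.002,0,.002):
  for ty in (-.05,0,.05):
    W=p+r.apply(pinpts(y,0,ty))
    a=w2p(None,W,k); b=w2p(None,W,ks); b1=b[-40:]; bh=b[:40]
    print(y,ty,"wrist u %.0f-%.0f v %.0f-%.0f"%(a[:,0].min(),a[:,0].max(),a[:,1].min(),a[:,1].max()),"tip u,v",a[-40:].mean(0).round(1),"scene tip",b1.mean(0).round(1),"vmax %.1f"%b[:,1].max(),"head",bh.mean(0).round(1))
```

```text
-0.002 -0.05 wrist u 278-359 v 252-372 tip u,v [318.5 265.1] scene tip [302.4 211.4] vmax 212.9 head [301.9 178.9]
-0.002 0 wrist u 278-359 v 256-370 tip u,v [318.5 270.3] scene tip [303.3 212. ] vmax 213.5 head [301.7 178.8]
-0.002 0.05 wrist u 278-359 v 261-368 tip u,v [318.5 275.5] scene tip [304.2 212.5] vmax 214.1 head [301.4 178.7]
0 -0.05 wrist u 278-359 v 256-377 tip u,v [318.5 269.3] scene tip [303.1 211.9] vmax 213.4 head [302.7 179.3]
0 0 wrist u 278-359 v 261-375 tip u,v [318.5 274.4] scene tip [304.  212.4] vmax 214.0 head [302.4 179.2]
0 0.05 wrist u 278-359 v 266-374 tip u,v [318.5 279.6] scene tip [305. 213.] vmax 214.5 head [302.2 179.1]
0.002 -0.05 wrist u 278-359 v 260-382 tip u,v [318.5 273.4] scene tip [303.9 212.3] vmax 213.8 head [303.5 179.7]
0.002 0 wrist u 278-359 v 265-381 tip u,v [318.5 278.5] scene tip [304.8 212.9] vmax 214.4 head [303.2 179.6]
0.002 0.05 wrist u 278-359 v 270-379 tip u,v [318.5 283.6] scene tip [305.8 213.4] vmax 215.0 head [303.  179.5]
```

```bash
python3 -m pendant '[[[-0.4,2,0],[0,0,-0.11],0.2],[[-1.2,5.5,0],[0,0,-0.23],0.2],[[-2,9.5,0],[0,0,-0.35],0.2],[[-2.9,13.5,0],[0,0,-0.47],0.2],[[-3.8,17.5,0],[0,0,-0.59],0.2],[[-4.6,21.5,0],[0,0,-0.71],0.2],[[-5.5,25.5,0],[0,0,-0.83],0.2],[[-6.2,29,0],[0,0,-0.95],0.2]]' 60
python3 - <<'E'
from h import *
goal([.5357,-.2498,.08],1.29)
E
```

```text
time: 26.97
tcp_pos: [0.5384, -0.1971, 0.1051]
tool_rot: [0.85, 0.527, -0.001, -0.001]
force: [0.7, 0.2, -2.0]
opening: 0.0238
t26.97 tcp [ 0.5384 -0.1971  0.1051] yaw 1.1093 open 0.0238 j [ 0.09  0.53  0.24  1.83 -0.16  0.81  1.52]
shift cm [-4.84  2.11  2.51] turn [-0.0018  0.0006 -0.1807] dist mm 58.477360926017255
```

```bash
python3 -m pendant '[[[-1.5,0.7,0.5],[0,0,-0.1],0.2],[[-3.5,1.5,1.5],[0,0,-0.18],0.2],[[-4.8,2.1,2.8],[0,0,-0.181],0.2],[[-4.84,2.11,3.7],[0,0,-0.181],0.2],[[-4.84,2.11,4.2],[0,0,-0.181],0.2],[[-4.84,2.11,4.3],[0,0,-0.181],0.2],[[-4.84,2.11,4.3],[0,0,-0.181],0.2],[[-4.84,2.11,4.3],[0,0,-0.181],0.2]]' 60
python3 - <<'E'
from h import *
print(tcp()[2]["qd"].round(3))
k=K("wrist"); im=viewer.camera("wrist"); cv2.imwrite("pics/w26.png",im[:,:,::-1])
p,r,o=tcp()
for n in ("locating_pin","bearing_block"):
  for q in spotter.trace("wrist",n)[:1]:
    ys,xs=np.nonzero(q["mask"]); print(n,q["conf"],xs.min(),xs.max(),ys.min(),ys.max()); np.save(n+".npy",q["mask"])
for q in spotter.spot_point("wrist","pocket")[:1]+spotter.spot_point("wrist","bearing_block")[:1]: print(q["conf"],q["uv"],p2w(None,q["uv"],.012,k)[0])
viewer.camera("scene")
for q in spotter.trace("scene","locating_pin")[:1]:
    ys,xs=np.nonzero(q["mask"]); print("scene pin",q["conf"],xs.min(),xs.max(),ys.min(),ys.max())
goal([.5357,-.2498,.0],1.29)
E
```

```text
time: 27.63
tcp_pos: [0.5364, -0.2483, 0.0624]
tool_rot: [0.798, 0.602, -0.0, -0.001]
force: [0.1, 0.5, -1.4]
opening: 0.0237
[ 0.004 -0.009  0.004 -0.005  0.002  0.001  0.003]
locating_pin 0.89 281 354 265 375
bearing_block 0.69 267 361 181 296
0.61 [313.1, 250.8] [ 0.53760516 -0.25105454  0.012     ]
0.95 [315.4, 247.3] [ 0.53598827 -0.24923773  0.012     ]
t27.98 tcp [ 0.5359 -0.2497  0.0624] yaw 1.2906 open 0.0238 j [ 0.22  0.61  0.18  1.8  -0.15  0.75  1.78]
shift cm [-0.02 -0.01  6.24] turn [-0.0013  0.0004  0.0006] dist mm 62.41483978375453
```

Run:
```python
from h import *
k=K("wrist"); im=cv2.imread("pics/w26.png"); g=cv2.cvtColor(im,cv2.COLOR_BGR2GRAY)
P=np.array([[-.0541,-.039],[-.0541,.039]])
for q in place(P,.5364,-.2495,-.281,.017):
    u,v=w2p(None,[q],k)[0]; u0,v0=int(round(u)),int(round(v))
    w=g[v0-14:v0+15,u0-14:u0+15]; b=(w>140).astype(np.uint8)
    n,l,st,ce=cv2.connectedComponentsWithStats(b); i=1+np.argmax(st[1:,4]) if n>1 else None
    print("pred",round(u,1),round(v,1),"seen",(st[i],(st[i,0]+st[i,2]/2-.5+u0-14,st[i,1]+st[i,3]/2-.5+v0-14)) if i else None)
m=np.load("bearing_block.npy")
# tongue edges: rows
for v in range(181,240,6):
    xs=np.nonzero(m[v])[0]
    if len(xs): print(v,xs.min(),xs.max(),(xs.min()+xs.max())/2)
for z in (.012,.04): print(z,w2p(None,place(T2,.5362,-.2499,-.2785,z),k).round(1).tolist())
p,r,o=tcp()
print("tip pred",w2p(None,[p+r.apply([0,.0005,.0052])],k),"bore top",w2p(None,[[.5362,-.2499,.04]],k))
```

```text
pred 242.8 150.7 seen (array([  3,   3,  18,  19, 217], dtype=int32), (np.float64(240.5), np.float64(149.0)))
pred 393.0 150.8 seen (array([  2,   3,  19,  19, 241], dtype=int32), (np.float64(390.0), np.float64(149.0)))
181 292 337 314.5
187 287 342 314.5
193 286 342 314.0
199 286 342 314.0
205 286 343 314.5
211 270 357 313.5
217 267 360 313.5
223 268 361 314.5
229 269 359 314.0
235 269 359 314.0
0.012 [[291.0, 180.5], [291.5, 206.1], [275.1, 206.1], [277.4, 288.0], [357.0, 287.8], [358.9, 205.9], [342.5, 206.0], [342.8, 180.4]]
0.04 [[287.4, 187.8], [288.0, 216.6], [269.5, 216.6], [272.5, 308.0], [361.8, 307.8], [364.2, 216.4], [345.7, 216.5], [346.1, 187.7]]
tip pred [[317.25821541 275.49040519]] bore top [[316.9895438  263.52829265]]
```

Now at rest, the prediction and the seen block agree within about 1 mm (the picture lagged a 1.4 mm settling move). I insert in steps, watching the force.

```bash
python3 -m pendant '[[[-0.02,0,0.4],[-0.001,0,0],0.2],[[-0.02,0,0.8],[-0.001,0,0],0.2],[[-0.02,0,1.2],[-0.001,0,0],0.2],[[-0.02,0,1.6],[-0.001,0,0],0.2],[[-0.02,0,2],[-0.001,0,0],0.2],[[-0.02,0,2.4],[-0.001,0,0],0.2],[[-0.02,0,2.6],[-0.001,0,0],0.2],[[-0.02,0,2.6],[-0.001,0,0],0.2]]' 60
python3 - <<'E'
from h import *
o=tcp()[2];print(o["force"],o["torque"],o["opening"])
goal([.5357,-.2498,.0072],1.29)
E
```

```text
time: 28.65
tcp_pos: [0.5354, -0.2497, 0.0357]
tool_rot: [0.799, 0.601, -0.001, -0.0]
force: [0.1, 0.1, -0.3]
opening: 0.0238
[ 0.08510729  0.09062982 -0.26473791] [-0.01625982  0.02038174 -0.06421107] 0.02377360236563144
t28.65 tcp [ 0.5354 -0.2497  0.0357] yaw 1.2905 open 0.0238 j [ 0.23  0.65  0.17  1.81 -0.16  0.7   1.79]
shift cm [0.   0.04 2.85] turn [-0.0014  0.0003  0.0005] dist mm 28.51311384469205
```

```bash
python3 -m pendant '[[[0,0.03,0.2],[-0.001,0,0],0.2],[[0,0.03,0.4],[-0.001,0,0],0.2],[[0,0.03,0.6],[-0.001,0,0],0.2],[[0,0.03,0.8],[-0.001,0,0],0.2],[[0,0.03,1],[-0.001,0,0],0.2],[[0,0.03,1.2],[-0.001,0,0],0.2],[[0,0.03,1.4],[-0.001,0,0],0.2],[[0,0.03,1.4],[-0.001,0,0],0.2]]' 60
python3 - <<'E'
from h import *
o=tcp()[2];print(o["force"],o["torque"],o["opening"])
viewer.camera("wrist")
for q in spotter.trace("wrist","locating_pin")[:1]:
    ys,xs=np.nonzero(q["mask"]); print(q["conf"],xs.min(),xs.max(),ys.min(),ys.max())
goal([.5357,-.2498,.0072],1.29)
E
```

```text
time: 29.32
tcp_pos: [0.5354, -0.2496, 0.0213]
tool_rot: [0.799, 0.601, -0.0, -0.0]
force: [-0.4, 0.2, -0.9]
opening: 0.0241
[-0.41756106  0.23181752 -0.93548151] [ 0.0352928  -0.02778661 -0.03818487] 0.02405840943413342
0.84 281 355 271 375
t29.42 tcp [ 0.5356 -0.2498  0.0216] yaw 1.2905 open 0.0239 j [ 0.24  0.67  0.17  1.81 -0.17  0.67  1.79]
shift cm [-0.    0.01  1.44] turn [-0.0005  0.0003  0.0005] dist mm 14.437078865722107
```

```bash
python3 -m pendant '[[[0,0,0.2],[0,0,0],0.2],[[0,0,0.4],[0,0,0],0.2],[[0,0,0.6],[0,0,0],0.2],[[0,0,0.8],[0,0,0],0.2],[[0,0,1],[0,0,0],0.2],[[0,0,1.2],[0,0,0],0.2],[[0,0,1.3],[0,0,0],0.2],[[0,0,1.3],[0,0,0],0.2]]' 60
python3 - <<'E'
from h import *
o=tcp()[2];print(o["force"],o["torque"],o["opening"])
goal([.5357,-.2498,.0072],1.29)
E
```

```text
time: 30.08
tcp_pos: [0.5353, -0.2497, 0.0083]
tool_rot: [0.799, 0.601, -0.0, -0.0]
force: [0.4, 0.6, -0.5]
opening: 0.0237
[ 0.4400174   0.63031398 -0.50256292] [ 0.04738888  0.00952967 -0.03914874] 0.02369936167161091
t30.08 tcp [ 0.5353 -0.2497  0.0083] yaw 1.2905 open 0.0237 j [ 0.24  0.69  0.16  1.81 -0.17  0.65  1.79]
shift cm [-0.    0.04  0.11] turn [-0.0011  0.0003  0.0005] dist mm 1.1488542672554662
```

One more millimetre or so, until the head rests on the block.

```bash
python3 -m pendant '[[[0,0.03,0.05],[-0.001,0,0],0.2],[[0,0.03,0.1],[-0.001,0,0],0.2],[[0,0.03,0.13],[-0.001,0,0],0.2],[[0,0.03,0.16],[-0.001,0,0],0.2],[[0,0.03,0.16],[-0.001,0,0],0.2],[[0,0.03,0.16],[-0.001,0,0],0.2],[[0,0.03,0.16],[-0.001,0,0],0.2],[[0,0.03,0.16],[-0.001,0,0],0.2]]' 60
python3 - <<'E'
from h import *
o=tcp()[2];print(o["force"],o["torque"],o["opening"])
goal([.5357,-.2498,.0072],1.29)
E
```

```text
time: 30.75
tcp_pos: [0.5358, -0.2498, 0.0072]
tool_rot: [0.799, 0.601, -0.0, 0.0]
force: [-1.7, 0.6, 5.8]
opening: 0.0237
[-1.68231106  0.58268537  5.80526992] [0.19194005 0.47071518 0.04531561] 0.023707004704596822
t30.75 tcp [ 0.5358 -0.2498  0.0072] yaw 1.2905 open 0.0237 j [ 0.24  0.7   0.16  1.81 -0.17  0.65  1.8 ]
shift cm [-0.   -0.01 -0.  ] turn [0.0002 0.0002 0.0005] dist mm 0.08488805154851822
```

```bash
python3 -m pendant '[[[0,0,0],[0,0,0],0.35],[[0,0,0],[0,0,0],0.4],[[0,0,0],[0,0,0],0.45],[[0,0,0],[0,0,0],0.5],[[0,0,0],[0,0,0],0.5],[[0,0,0],[0,0,0],0.5],[[0,0,0],[0,0,0],0.5],[[0,0,0],[0,0,0],0.5]]' 60; python3 -m pendant '[[[0,0,-0.5],[0,0,0],0.5],[[0,0,-1.5],[0,0,0],0.5],[[0,0,-3.5],[0,0,0],0.5],[[0,0,-6],[0,0,0],0.5],[[0,-1,-9],[0,0,0],0.6],[[0,-2.5,-12],[0,0,0],0.6],[[0,-2.5,-13],[0,0,0],0.6],[[0,-2.5,-13],[0,0,0],0.6]]'
python3 - <<'E'
from h import *
o=tcp()[2];print(o["force"],o["opening"],o["qd"].round(3),o["tcp_pos"])
k=K("wrist"); im=viewer.camera("wrist"); cv2.imwrite("pics/w27.png",im[:,:,::-1])
for n in ("locating_pin","bearing_block"):
  for q in spotter.trace("wrist",n)[:1]:
    m=q["mask"]; ys,xs=np.nonzero(m); print(n,q["conf"],xs.min(),xs.max(),ys.min(),ys.max())
    if n=="locating_pin": mp=m
    else: mb=m
mm=mb|mp
rr=fitmask(k,mm,[.5362,-.2499,-.279],[.012,.040]); print("block∪pin fit",np.round(rr,4))
# pin fit: head cylinder from .040 to .064
def mk(x,y,z0): return render(k,x,y,0,[z0,z0+.024],circ(.013))
best=min(((np.abs(mk(.5362+dx,-.2499+dy,z0)-mp).sum(),dx,dy,z0) for z0 in (.034,.037,.040,.043,.046,.055) for dx in np.arange(-.004,.0041,.001) for dy in np.arange(-.004,.0041,.001)))
print("head fit",best,mp.sum())
for z0 in (.037,.04,.043): print(z0,min((np.abs(mk(.5362+dx,-.2499+dy,z0)-mp).sum(),dx,dy) for dx in np.arange(-.004,.0041,.001) for dy in np.arange(-.004,.0041,.001)))
E
```

```text
time: 31.42
tcp_pos: [0.5358, -0.2498, 0.0071]
tool_rot: [0.799, 0.601, -0.0, 0.0]
force: [-0.2, -0.2, -0.3]
opening: 0.0429
time: 32.08
tcp_pos: [0.5136, -0.2439, 0.1408]
tool_rot: [0.799, 0.601, 0.002, 0.003]
force: [-0.4, 0.7, 0.4]
opening: 0.0514
[-0.36876413  0.65071124  0.35189916] 0.051445558651027054 [ 0.001  0.069 -0.02   0.02  -0.012 -0.05   0.005] [ 0.51364129 -0.24387306  0.14082123]
bearing_block 0.66 283 353 198 291Traceback (most recent call last):
  File "<stdin>", line 9, in <module>
NameError: name 'mp' is not defined. Did you mean: 'np'?
```

Run:
```python
from h import *
k=K("wrist"); im=viewer.camera("wrist"); cv2.imwrite("pics/w28.png",im[:,:,::-1])
im=im[:,:,::-1].copy()
for c in ("wrist",):
  for fn in ("boxes_of","spot_point","trace"):
    for q in getattr(spotter,fn)(c,"locating_pin")[:2]: print(c,fn,q["conf"],q["uv"])
print("pred head top c",w2p(None,[[.5362,-.2499,.064]],k),"head base",w2p(None,[[.5362,-.2499,.04]],k))
s=viewer.camera("scene"); cv2.imwrite("pics/s28.png",s[:,:,::-1])
for fn in ("boxes_of","trace"):
    for n in ("locating_pin","slim_pin","bearing_block"):
        for q in getattr(spotter,fn)("scene",n)[:2]:
            print("scene",n,fn,round(q["conf"],2),np.round(q["uv"],1), "" if fn=="boxes_of" else [f(np.nonzero(q["mask"])[i]) for i in (1,0) for f in (np.min,np.max)])
ks=K("scene")
def bb(z0,z1,r):
    P=np.vstack([place(circ(r),.5362,-.2499,0,z) for z in (z0,z1)]); a=w2p(None,P,ks); return a.min(0).round(1),a.max(0).round(1)
print("pred scene head bbox",bb(.04,.064,.013))
t=viewer.camera("top")
for n in ("locating_pin","slim_pin","bearing_block","flange","spacer_stack","angle_bracket"):
    for q in spotter.spot_point("top",n)[:2]: print("top",n,round(q["conf"],2),np.round(q["uv"],1))
print(tcp()[2]["time"])
```

```text
wrist boxes_of 0.69 [315.3, 272.4]
wrist spot_point 0.77 [314.9, 252.8]
wrist trace 0.62 [316.0, 272.7]
pred head top c [[316.77047296 277.16243382]] head base [[316.84461436 265.09853436]]
scene locating_pin boxes_of 0.91 [435.3 375. ] 
scene slim_pin boxes_of 0.72 [322.6 250.3] 
scene bearing_block boxes_of 0.76 [424.6 395.2] 
scene locating_pin trace 0.93 [433.8 371.2] [np.int64(425), np.int64(447), np.int64(361), np.int64(387)]
scene slim_pin trace 0.45 [324.4 251.5] [np.int64(319), np.int64(330), np.int64(243), np.int64(258)]
scene bearing_block trace 0.87 [424.4 393. ] [np.int64(401), np.int64(460), np.int64(368), np.int64(408)]
pred scene head bbox (array([424.5, 359.1]), array([448.1, 388.9]))
top locating_pin 0.39 [443.5 253.1]
top slim_pin 0.6 [317.5 237. ]
top bearing_block 0.61 [444.4 251.9]
top bearing_block 0.36 [268.2 296.2]
top flange 0.55 [445.2 250.1]
top flange 0.46 [319.  238.9]
top angle_bracket 0.59 [373.4 227.6]
top angle_bracket 0.55 [444.5 253.3]
33.1333
```

Run:
```python
from h import *
print(tcp()[2]["qd"].round(3))
k=K("wrist"); im=viewer.camera("wrist")
tp=spotter.trace("wrist","locating_pin"); tb=spotter.trace("wrist","bearing_block")
mp=tp[0]["mask"]; mb=tb[0]["mask"]
ys,xs=np.nonzero(mp); print("pin bbox",xs.min(),xs.max(),ys.min(),ys.max())
rr=fitmask(k,mb|mp,[.5362,-.2499,-.279],[.012,.040]); print("block fit (with head)",np.round(rr,4))
ks=K("scene"); viewer.camera("scene"); ms=spotter.trace("scene","locating_pin")[0]["mask"]
from scipy.optimize import minimize
def cost(v):
    a=render(k,v[0]/100,v[1]/100,0,[v[2]/100,v[2]/100+.024],circ(.013)); b=render(ks,v[0]/100,v[1]/100,0,[v[2]/100,v[2]/100+.024],circ(.013))
    return np.abs(a-mp).sum()/mp.sum()+np.abs(b-ms).sum()/ms.sum()
x0=np.array([53.62,-24.99,4.0]); r=minimize(cost,x0,method="Nelder-Mead",options=dict(initial_simplex=np.array([x0,x0+[.3,0,0],x0+[0,.3,0],x0+[0,0,.4]])))
print("head base fit cm",r.x.round(3),r.fun)
```

```text
[-0.    -0.    -0.002  0.001 -0.     0.001 -0.001]
pin bbox 297 339 248 295
block fit (with head) [ 0.5365 -0.2499 -0.2816  0.0306]
head base fit cm [ 53.619 -24.954   3.986] 0.2101981905926773
```

Two cameras put the pin's head base at z = 39.9 mm (home is 40 mm) and on the bore axis. The block fit is square with the nest. Handing in.

Run:
```python
from workcell import bot
o=bot.get_obs(); print(o["time"],o["force"],o["tcp_pos"])
print(bot.sign_off())
```

```text
33.3833 [1.3396151  0.64522251 0.69590048] [ 0.5117289  -0.24287727  0.13713235]
the job is handed in; nothing more can be done
None
```

The block is seated in the nest and the wide-head pin is down through its bore. I handed the job in at 33.4 s of the 64 s allowed; `sign_off` gives no verdict.

**What I did**
- **Tray:** I gripped the block across its two ends, set it flat on the open bench and let go.
- **Nest:** I took the block again by its long sides, lowered it into the pocket until it met the floor, and let go.
- **Pin:** I lifted the wide-head pin from the stand and lowered it through the bore until its head met the block. I then let go and backed the gripper off.

**Last checks**
- **Block:** the fit gives (0.5365, −0.2499) with yaw −0.282, against a pocket at (0.5364, −0.2495) with yaw −0.281.
- **Pin:** fitted in the wrist and scene pictures, the head base is at z = 39.9 mm (home is 40 mm), within 1 mm of the bore axis. While I was lowering it, contact came at the same tool height as when it sat in the stand.
- **Slim pin:** the network still finds it in its hole in the stand. I did not measure its position closely.

**What went wrong or disagreed**
- **First grasp missed:** the fingers closed above the block without touching it. The real fingertips sit about 40 mm behind the reported TCP, so I worked from the tip height the cameras showed.
- **Bystanders:** in the last top-view check the network gave mixed labels: its flange hits fell on the nest and the stand, and it reported no spacer stack. I never knowingly worked near the flange or the spacers, but there is no final measurement of either.
- **Picture limit:** I hit the 40-picture viewing limit before picking up the pin, so the pin steps rest on numbers and not on pictures I looked at.

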